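# Snap a butterfly clip shut in the hand press

## Robot

A 6-joint arm with a two-finger parallel gripper is mounted at the origin on the work surface. World frame = base frame: x ahead of the robot, y to its left, z up, the work surface at z = 0. Lengths are in m, angles in rad, forces in N, time in s.
With the tool pointing down it reaches from about 0.3 to 0.85 m from the base axis. Payload 4.2 kg.
Tool frame: the origin (TCP) lies midway between the tips of the shut fingers; the grasp point (between the pads) lies 19 mm behind it (arm.pinch_z is the distance from the TCP to the grasp point, in m); x points along the fingers, y is the direction in which the jaws open and shut, and the axes are right-handed (so a half turn about x gives the same grasp; the last joint's range is limited). The gripper opens to 91 mm and grips with 3 to 60 N. Pads are 32 mm wide; open, the fingers measure 118 mm over their backs; the gripper's body (76 mm by 178 mm) begins 60 mm behind the grasp point.
Start: joints at [-1.141, 0.32, 1.565, -0, 1.257, -0.02], TCP at [0.25, -0.518, 0.186] pointing down, gripper open.
Joint ranges: [-3.11, 3.11], [-0.84, 2.01], [0.21, 2.61], [-1.34, 4.49], [0.05, 2.63], [-2.56, 2.56]. Speed limits (rad/s): [2.57, 2.57, 3.14, 3.14, 3.14, 3.14].

## Interface

Orientations are given as a unit quaternion [x, y, z, w].
In Python, from bench import telemetry, capture, camera_info, arm gives the robot as it stands.
- The arm moves only by the tool move_arm, never from a script. Its argument "deltas" is a list of rows, each an object of numbers: "jaw": the finger opening in mm, from 0 to 91.2; "x", "y", "z": the shift along the world's x, y, z in units of 40 mm (1.0 is 40 mm); "ax", "ay", "az": the turn, a rotation vector about the world's x, y, z in units of 5 degrees (1.0 is 5 degrees). In form: [{"jaw": .., "x": .., "y": .., "z": .., "ax": .., "ay": .., "az": ..}, ...]. A call has exactly 8 rows; each row shifts and turns the commanded pose from where the row before left it; what a row does not reach is not made up. A row lasts 1/10 s, in which the tool goes at most 50 mm and 8.59 degrees, less where a joint would pass 70% of its speed; a pose out of reach is approached as far as the arm can. A call is refused whole if a number of a shift passes 1 or a number of a turn 1, either way. A call with a gripper value outside its range is refused whole. The fingers move at their own pace and stop on an object; "grip_force" is the grip in N (left out, the last holds). Time passes only in rows, so rows that do not move let the fingers close, or fill a call up. It gives the time, the measured TCP pose, the force and the opening at its end, in the units of the state.
- telemetry.observe(): the state, without advancing time (a new reading comes with each control period).
- capture(name): name is "scene" or "top"; returns the picture (420x560x3 uint8, red, green, blue); there is no depth.
- camera_info(name): a dict with "K" (3x3 intrinsics, pixels), "R" (3x3) and "t" (3): a world point X has camera coordinates R X + t. Camera axes: x right, y down, z forward; pixel columns grow to the right and rows downward; lengths in m; the calibration is good to about 2 mm. A picture is of the moment at which its call begins. camera_info takes no time and is no camera call.
- arm.hand_in(): hands the job in, once; it reports no verdict.
The state is a dict: "time": time; "q": joint angles; "joint_vel": joint speeds; "tau": joint torques, N m; "eef_pos": TCP position; "eef_rot": TCP orientation; "ft_force": force on the tool from outside, world axes, zero at the start; "wrist_torque": the same for the moment, N m; "gripper_width": opening from 0.0 (shut) to 1.0 (fully open).
Only numpy, scipy, OpenCV 4.12 (cv2) and the standard library are available. Lean on these libraries where they do the work, as an engineer would, in place of code of your own. Each camera call takes 0.05 s, during which the arm holds its last target. There are 200 camera calls.

## Task

Stand the open pink butterfly clip in the white-walled pocket of the hand press, its flat sides facing the two arms, and let go of it. Then squeeze the press's two green handles together until you feel the clip's catch resist and give, stop at once so that the clip is not crushed, and let the handles spring open. Leave the snapped clip standing in the pocket and leave the other things on the counter alone.

Things in the scene. Friction and masses are not known exactly. Their poses are not given: they have to be found in the camera images.
- clip: Loose upright butterfly clip. Origin: centre of its underside, z up. White foot 30 (x) by 28 (y) by 8 high; white back block (x +-13, y -14 to -2, z 8 to 32); on it a pink butterfly plate, black in the middle (rigid core 20 wide, wings 50; y -13 to -3, z 31 to 59). Pink front shell (x +-13, y 8 to 14, z 9.5 to 31.5 when open) slides along clip -y to the back block.
- clip_plate (a point): Middle of the clip's butterfly plate, 48 above its underside, 8 to its -y side; axes as the clip's. Pinch the plate at or a little above here across its 10 mm thickness (along y). When it goes in the press the arms stand beside it up to 27 above its underside, so keep the fingertips higher (plate top at 59).
- clip_front (a joint): Travel of the clip's front shell towards the back block, m; 0 open. The push needed peaks at about 25 N in the first 0.002 and is gone at 0.003; then the catch pulls the shell in by itself to nearly 0.006, where it stays snapped. Pressing on from there takes hardly any force; past 0.007 the clip is crushed (stop at 0.0095).
- press: Fixed hand press like a nutcracker lying flat: grey base 140 by 64 by 12 high, two arms with green handles. Origin on the hinge axis at counter height, z up; handles reach to press -x (ends 181 from the hinge), 21 to 39 above the counter. At the pocket the right jaw's face is at y -17 when open; the left arm's brass pad is screwed in by an unreported amount, its face at y 17 to 29.
- press_nest (a point): Centre of the pocket's floor, 70 from the hinge axis on press -x, 12 above the counter; axes as the press. Pocket 34 (x) by 46 (y), walls 6 high. The clip's foot stands in it, clip axes parallel to the press's, either way round; at the centre it has about 3 mm to each jaw. The clip slides in y when the jaws meet it.
- press_grip (a point): Midway between the two handles where to squeeze, 140 from the hinge on press -x, 30 above the counter; axes as the press. One finger outside each handle from above, close along y. Outer faces 68 apart when open; each handle 8 thick, 18 high. Each needs 2 to 4 N (springs), about 12 N at the peak, outer faces then 26 to 50 apart depending on the pad; 6 mm past the give crushes the clip.
- left_handle (a joint): Angle of the left handle (press +y side), rad: 0 sprung open, grows as it closes, up to 0.21.
- right_handle (a joint): Angle of the right handle (press -y side), rad: 0 sprung open, grows as it closes, up to 0.21.
- stamp: Bystander: wooden stamp, 42 wide, 66 high, origin under its centre.
- tape: Bystander: lilac roll of tape lying flat, 64 wide, 19 high, origin under its centre.
- sanitiser: Bystander: white bottle with blue cap, 52 wide, 130 high, origin under its centre.
- mug: Bystander: white mug, 76 wide, 85 high, origin under its centre.
Things that resemble listed ones, but are neither listed nor needed, are in the scene too. What is shaped like the press but orange or purple is not meant.

How it is judged:
On the way, in this order (a step that is already met when the one before it is completed fails the run):
1. the open clip stands in the pocket, let go (x of clip in the frame of press_nest between -0.005 and 0.005 m and y of clip in the frame of press_nest between -0.01 and 0.01 m and z of clip in the frame of press_nest below 0.003 m and angle between clip's own z axis and vertical below 0.1 rad and contact force between the fingers and clip below 0.1 N and value of joint clip_front below 0.0015 m), for 0.2 s.
2. the clip's shell has snapped in, by the press (value of joint clip_front above 0.0045 m and contact force between the fingers and clip below 0.1 N), for 0.1 s.
At the end, for the whole second after the job is handed in: The clip is snapped shut (front shell 4.5 to 7 mm in) and stands upright (within 0.1 rad) at rest on the floor of the pocket, within 5 mm along and 10 mm across of its centre; both handles have sprung open (under 0.03 rad) (value of joint clip_front between 0.0045 and 0.007 m and x of clip in the frame of press_nest between -0.005 and 0.005 m and y of clip in the frame of press_nest between -0.01 and 0.01 m and z of clip in the frame of press_nest below 0.003 m and angle between clip's own z axis and vertical below 0.1 rad and linear speed of clip below 0.02 m/s and value of joint each of left_handle, right_handle below 0.03 rad); the robot touches nothing.
It fails at once if the clip is crushed: its front shell pressed in by more than 7 mm (value of joint clip_front above 0.007 m).
It fails at once if the clip is snapped by the fingers instead of the press (value of joint clip_front above 0.003 m and contact force between the fingers and clip above 2 N).
It fails at once if the clip is snapped outside the pocket (value of joint clip_front above 0.003 m and horizontal distance between clip and press_nest above 0.014 m).
It fails at once if a bystander is moved by more than 3 cm or tipped (distance of any of stamp, tape, sanitiser, mug from where it was at the start of the episode above 0.03 m or angle between any of stamp, sanitiser, mug's own z axis and vertical above 0.5 rad).
It also fails if it takes over 72 s, if anything falls off the work surface, if the arm or the gripper's body presses on something with over 40 N, if the wrist force passes 120 N, or if a joint passes its speed limit or range.

## Working session

There is one attempt and no reset: what is moved stays moved. The work goes in short steps, Python scripts to look and compute and a tool call to move; the robot and the scene stay as the last step left them, time stands still between calls to the robot, and variables do not carry over. Pictures are saved under pics/ and viewed, about 8 in all and at most 12, crops included, and the job is handed in when it is done.

Besides the shell and the picture viewer there is one more tool, called after "Emit:" as a command line: name --argument value ..., lists and objects as JSON in quotes. move_arm: Moves the arm, as the interface text tells. Its arguments: {"type":"object","properties":{"deltas":{"type":"array","items":{"type":"object","properties":{"jaw":{"type":"number"},"x":{"type":"number"},"y":{"type":"number"},"z":{"type":"number"},"ax":{"type":"number"},"ay":{"type":"number"},"az":{"type":"number"}}}},"grip_force":{"type":"number"}},"required":["deltas"]}

```bash
mkdir -p pics; cat > h.py <<'E'
import numpy as np, cv2
from bench import telemetry, capture, camera_info, arm
def snap(n,f):
    im=capture(n); cv2.imwrite(f,im[:,:,::-1]); return im
def ray(n,uv,z):
    c=camera_info(n);K,R,t=[np.array(c[k]) for k in("K","R","t")]
    d=R.T@np.linalg.solve(K,[uv[0],uv[1],1.]);o=-R.T@t
    return o+d*(z-o[2])/d[2]
def proj(n,X):
    c=camera_info(n);K,R,t=[np.array(c[k]) for k in("K","R","t")]
    p=K@(R@np.array(X)+t);return p[:2]/p[2]
E
python3 - <<'E'
from h import *
a=snap("top","pics/t0.png");b=snap("scene","pics/s0.png")
for n in("top","scene"):
    c=camera_info(n);print(n,c["K"],c["R"],c["t"])
print(telemetry.observe())
E
```

```text
top [[410.23579079   0.         278.43185673]
 [  0.         410.23579079 216.23659528]
 [  0.           0.           1.        ]] [[ 0.01013396 -0.9995971  -0.02651309]
 [-0.9831803  -0.0051252  -0.18256566]
 [ 0.18235622  0.02791726 -0.98283612]] [-0.07377153  0.62178378  0.98211194]
scene [[413.44130399   0.         286.34738209]
 [  0.         413.44130399 210.92107624]
 [  0.           0.           1.        ]] [[-0.86489983  0.50187458 -0.00837856]
 [ 0.33231581  0.56002305 -0.75890736]
 [-0.37618412 -0.65916317 -0.6511447 ]] [ 0.53993585 -0.10885861  1.27173556]
{'time': 0.1, 'q': array([-1.14099678e+00,  3.20201196e-01,  1.56551112e+00, -2.22538021e-05,
        1.25739237e+00, -1.99894836e-02]), 'joint_vel': array([-8.56957866e-04, -2.56044850e-03, -1.81604683e-03,  9.95952479e-05,
        1.82815087e-03, -1.15354702e-03]), 'tau': array([ 8.78256305e-04, -4.13333094e+01, -2.32509971e+01,  7.29198684e-02,
        4.21956251e-02, -4.55274585e-05]), 'eef_pos': array([ 0.24979767, -0.5173794 ,  0.18523759]), 'eef_rot': array([-0.68918332, -0.15821152,  0.68941552, -0.15716776]), 'ft_force': array([-0.0293237 ,  0.37584536,  0.61108997]), 'wrist_torque': array([ 0.01650329, -0.03556473,  0.00097559]), 'gripper_width': 0.9970895898518357}
```

View pics/t0.png

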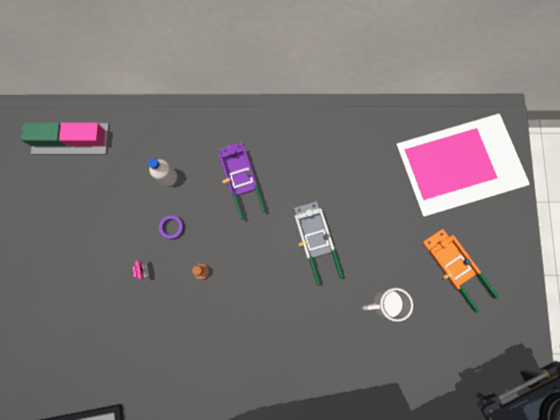

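View pics/s0.png

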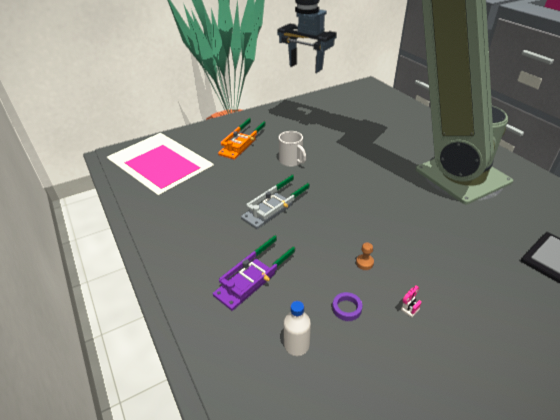

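The grey press is at top pixels (300–345, 203–283), with the hinge end at (307,210) and handles toward (320–340, 280). The clip is at top (140,270) and scene (411,300). I'll zoom in on both.

```bash
python3 - <<'E'
import cv2,numpy as np
t=cv2.imread("pics/t0.png");s=cv2.imread("pics/s0.png")
def c(im,x,y,w,h,k):
    return cv2.resize(im[y:y+h,x:x+w],(w*k,h*k),interpolation=cv2.INTER_CUBIC)
A=c(t,285,195,70,100,6)        # 420x600
B=c(t,120,250,38,37,10)[:300,:380]
C=c(s,392,280,38,37,10)[:300,:380]
o=np.hstack([A,np.vstack([B,C])[:600]])
cv2.imwrite("pics/c1.png",o)
E
```

```text
(no output)
```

View pics/c1.png

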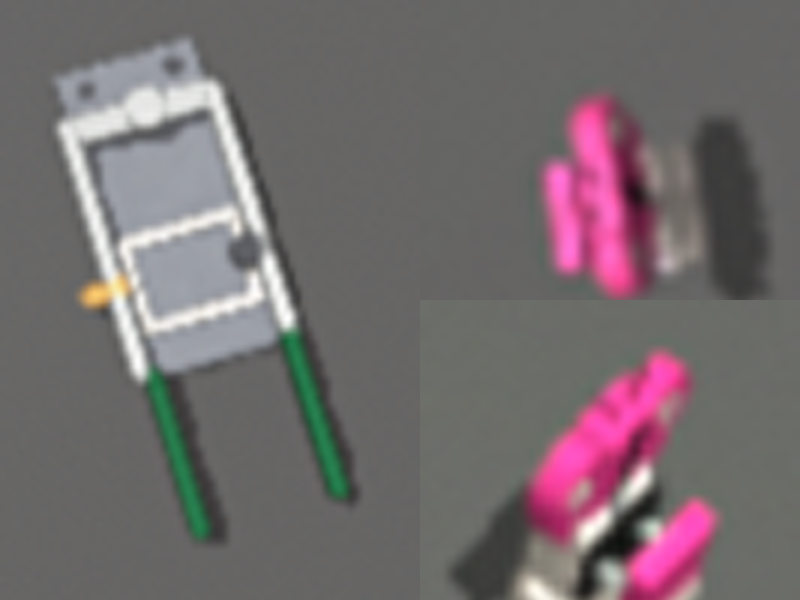

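```bash
cat > fit.py <<'E'
from h import *
from scipy.optimize import minimize
def box(x0,x1,y0,y1,z0,z1): return np.array([[x,y,z] for x in(x0,x1) for y in(y0,y1) for z in(z0,z1)])/1000
PINK=[box(-25,25,-13,-3,33,59),box(-13,13,8,14,9.5,31.5)]
ALLC=PINK+[box(-15,15,-14,14,0,8),box(-13,13,-14,-2,8,32)]
HL=[box(-181,-115,26,34,21,39)];HR=[box(-181,-115,-34,-26,21,39)]
S=6
def cam(n):
    c=camera_info(n);return [np.array(c[k]) for k in("K","R","t")]
def render(n,boxes,p,roi,z0=0):
    K,R,t=CAMS[n];x,y,a=p;M=np.array([[np.cos(a),-np.sin(a),0],[np.sin(a),np.cos(a),0],[0,0,1]])
    u0,v0,w,h=roi;im=np.zeros((h*S,w*S),np.uint8)
    for b in boxes:
        P=(M@b.T).T+[x,y,z0];q=(K@(R@P.T+t[:,None])).T;q=q[:,:2]/q[:,2:]
        q=(q+.5-[u0,v0])*S
        cv2.fillConvexPoly(im,cv2.convexHull(np.round(q*16).astype(np.int32)),255,shift=4)
    return cv2.resize(im,(w,h),interpolation=cv2.INTER_AREA)/255.
CAMS={n:cam(n) for n in("top","scene")}
def pinkness(im):
    f=im.astype(float);return np.clip((f[...,0]-f[...,1]-20)/120,0,1)
def green(im):
    f=im.astype(float);return np.clip((f[...,1]-np.maximum(f[...,0],f[...,2])-8)/35,0,1)
def crop(m,r): return m[r[1]:r[1]+r[3],r[0]:r[0]+r[2]]
def fit(terms,p0,z0=0):
    # terms: (cam, boxes, target image crop, roi)
    def cost(v):
        p=np.array(v)*[.01,.01,.1]+p0
        return sum(((cv2.GaussianBlur(render(n,b,p,r,z0)-T,(0,0),1.0))**2).sum() for n,b,T,r in terms)
    best=None
    for d in [(0,0,0),(.5,.5,.5),(-.5,.5,-.7),(.3,-.6,1)]:
        o=minimize(cost,d,method="Nelder-Mead",options=dict(xatol=1e-3,fatol=1e-3,initial_simplex=np.array(d)+np.array([[0,0,0],[.8,0,0],[0,.8,0],[0,0,1]])))
        if best is None or o.fun<best.fun: best=o
    return best.x*[.01,.01,.1]+p0,best.fun
E
cat > m1.py <<'E'
from fit import *
t=cv2.imread("pics/t0.png")[:,:,::-1];s=cv2.imread("pics/s0.png")[:,:,::-1]
rt=(120,250,45,40);rs=(385,275,50,50)
c0=ray("top",(141,270),.04)
T=[("top",PINK,crop(pinkness(t),rt),rt),("scene",PINK,crop(pinkness(s),rs),rs)]
for tt in (T,T[:1],T[1:]): print("clip",*fit(tt,np.array([c0[0],c0[1],0.])))
h0=ray("top",(309.5,212.5),.04);rp=(295,225,60,70);rq=(255,160,75,60)
P=[("top",HL+HR,crop(green(t),rp),rp)];Q=[("scene",HL+HR,crop(green(s),rq),rq)]
for tt in (P,Q,P+Q):
  p,f=fit(tt,np.array([h0[0],h0[1],.25]));print("press",p,f)
# corner check
for z in(.018,):
  for uv in[(125,243),(233,213),(155,328),(260,293)]:
    w=ray("top",(285+uv[0]/6-.5,195+uv[1]/6-.5),z)-[p[0],p[1],0];a=p[2]
    print("pocket corner local",(w[0]*np.cos(a)+w[1]*np.sin(a))*1e3,(-w[0]*np.sin(a)+w[1]*np.cos(a))*1e3)
E
python3 m1.py
```

```text
clip [0.48354789 0.29011908 0.31587618] 53.51621277471667
clip [0.4848027  0.2918298  0.19178282] 23.256908914716362
clip [0.48213326 0.2893579  0.32968932] 25.124006340439244
press [ 0.6385565  -0.14390339  0.30818998] 9.68250322625914
press [ 0.63238136 -0.14181139  0.33495197] 20.626461905926917
press [ 0.63672921 -0.14751959  0.28770971] 34.1420641691129
pocket corner local -51.61194276733815 24.833463285604598
pocket corner local -52.018349735821644 -23.848904683503225
pocket corner local -90.54859417504062 22.98056352656607
pocket corner local -88.56829769415987 -24.78099784192703
```

```bash
cat > ov.py <<'E'
from fit import *
def overlay(im,n,items,roi,k):
    x0,y0,w,h=roi;o=cv2.resize(im[y0:y0+h,x0:x0+w],(w*k,h*k),interpolation=cv2.INTER_CUBIC).copy()
    K,R,t=CAMS[n]
    for boxes,p,z0,col in items:
        x,y,a=p;M=np.array([[np.cos(a),-np.sin(a),0],[np.sin(a),np.cos(a),0],[0,0,1]])
        for b in boxes:
            P=(M@b.T).T+[x,y,z0];q=(K@(R@P.T+t[:,None])).T;q=(q[:,:2]/q[:,2:]+.5-[x0,y0])*k
            for i in range(8):
                for j in range(i):
                    if bin(i^j).count("1")==1: cv2.line(o,tuple(np.int32(q[i]*16)),tuple(np.int32(q[j]*16)),col,1,cv2.LINE_AA,4)
    return o
POCK=[box(-87,-53,-23,23,12,18)]
E
python3 - <<'E'
from ov import *
t=cv2.imread("pics/t0.png");s=cv2.imread("pics/s0.png")
p=[.6373,-.1462,.295];c=[.4842,.291,.25]
HH=HL+HR+POCK
a=overlay(t,"top",[(HH,p,0,(0,255,255))],(290,200,60,90),5)
b=overlay(s,"scene",[(HH,p,0,(0,255,255))],(240,170,75,56),5)
d=overlay(t,"top",[(ALLC,c,0,(255,255,0))],(125,252,36,34),7)[:238]
e=overlay(s,"scene",[(ALLC,c,0,(255,255,0))],(392,278,36,45),7)
o=np.zeros((600,800,3),np.uint8)
o[:450,:300]=a;o[:280,300:675]=b;o[282:282+238,300:552]=d;o[282:282+315,553:800]=e[:,:247]
cv2.imwrite("pics/o1.png",o)
q=lambda uv:ray("top",(285+uv[0]/6-.5,195+uv[1]/6-.5),.039)
for u in[(148,375),(203,540),(290,335),(343,495)]:
    w=q(u)-[p[0],p[1],0];A=p[2];print((w[0]*np.cos(A)+w[1]*np.sin(A))*1e3,(-w[0]*np.sin(A)+w[1]*np.cos(A))*1e3)
for u,v in(((148,375),(203,540)),((290,335),(343,495)),((65,130),(140,375)),((215,90),(288,330))):
    d=q(u)-q(v);print("ang",np.arctan2(d[1],d[0]))
E
```

```text
-111.18676407852949 32.840502054215996
-183.01713675138183 31.09869201202731
-112.01359234121276 -29.346330392682933
-181.74364597642216 -30.14284419602177
ang 0.31924418385589326
ang 0.3064223225320386
ang 0.2949707295513742
ang 0.2816579043030878
```

View pics/o1.png

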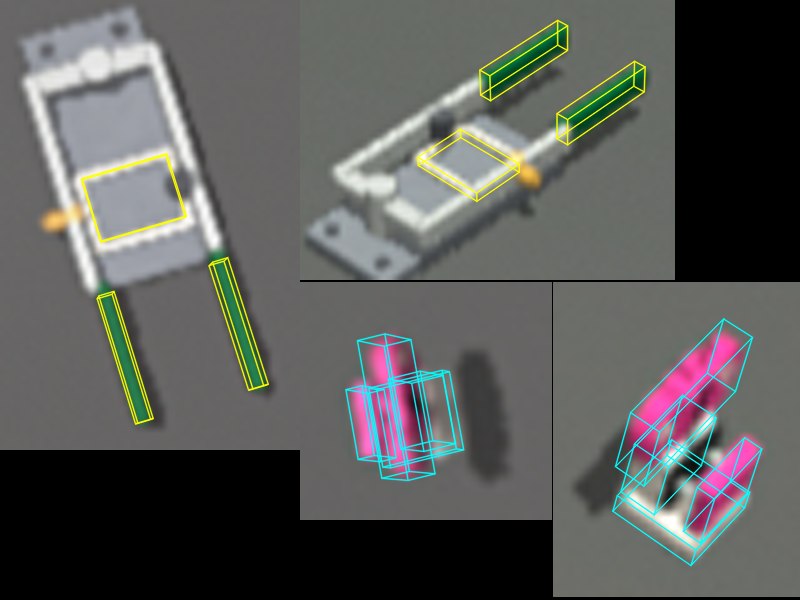

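```bash
cat > st.py <<'E'
from h import *
from scipy.spatial.transform import Rotation as Ro
def st():
    s=telemetry.observe();M=Ro.from_quat(s["eef_rot"]).as_matrix()
    print("t",round(s["time"],2),"pos",s["eef_pos"].round(4),"xax",M[:,0].round(3),"yaw_jaw",np.arctan2(M[1,1],M[0,1]).round(4),"q",s["q"].round(3),"F",s["ft_force"].round(2),"w",round(s["gripper_width"]*91.2,2))
    return s
E
python3 -c "
from st import *;st()
c=np.array([.4842,.291]);a=.25
for l in((0,-.008),):print(c+[l[0]*np.cos(a)-l[1]*np.sin(a),l[0]*np.sin(a)+l[1]*np.cos(a)])"
```

```text
t 0.1 pos [ 0.2498 -0.5174  0.1852] xax [-0.001  0.001 -1.   ] yaw_jaw -1.121 q [-1.141  0.32   1.566 -0.     1.257 -0.02 ] F [-0.03  0.38  0.61] w 90.93
[0.48617923 0.2832487 ]
```

Emit:
move_arm --deltas '[{"jaw": 91,"x": 0.245,"y": 0.833,"z": 0,"az": -0.095},{"jaw": 91,"x": 0.245,"y": 0.833,"z": 0,"az": -0.095},{"jaw": 91,"x": 0.245,"y": 0.833,"z": 0,"az": -0.095},{"jaw": 91,"x": 0.245,"y": 0.833,"z": 0,"az": -0.095},{"jaw": 91,"x": 0.245,"y": 0.833,"z": 0,"az": -0.095},{"jaw": 91,"x": 0.245,"y": 0.833,"z": 0,"az": -0.095},{"jaw": 91,"x": 0.245,"y": 0.833,"z": 0,"az": -0.095},{"jaw": 91,"x": 0.245,"y": 0.833,"z": 0,"az": -0.095}]'

```text
invalid input at $.deltas[0]: expected keys jaw, x, y, z, ax, ay, az
```

Emit:
move_arm --deltas '[{"jaw": 91,"x": 0.245,"y": 0.833,"z": 0,"az": -0.095},{"jaw": 91,"x": 0.245,"y": 0.833,"z": 0,"az": -0.095},{"jaw": 91,"x": 0.245,"y": 0.833,"z": 0,"az": -0.095},{"jaw": 91,"x": 0.245,"y": 0.833,"z": 0,"az": -0.095},{"jaw": 91,"x": 0.245,"y": 0.833,"z": 0,"az": -0.095},{"jaw": 91,"x": 0.245,"y": 0.833,"z": 0,"az": -0.095},{"jaw": 91,"x": 0.245,"y": 0.833,"z": 0,"az": -0.095},{"jaw": 91,"x": 0.245,"y": 0.833,"z": 0,"az": -0.095}]'

```text
invalid input at $.deltas[0]: expected keys jaw, x, y, z, ax, ay, az
```

Emit:
move_arm --deltas '[{"jaw": 91,"x": 0.245,"y": 0.833,"z": 0,"az": -0.095},{"jaw": 91,"x": 0.245,"y": 0.833,"z": 0,"az": -0.095},{"jaw": 91,"x": 0.245,"y": 0.833,"z": 0,"az": -0.095},{"jaw": 45,"x": 0.245,"y": 0.833,"z": 0,"az": -0.095},{"jaw": 45,"x": 0.245,"y": 0.833,"z": 0,"az": -0.095},{"jaw": 45,"x": 0.245,"y": 0.833,"z": 0,"az": -0.095},{"jaw": 45,"x": 0.245,"y": 0.833,"z": 0,"az": -0.095},{"jaw": 45,"x": 0.245,"y": 0.833,"z": 0,"az": -0.095}]'

```text
invalid input at $.deltas[0]: expected keys jaw, x, y, z, ax, ay, az
```

```bash
python3 -c "
from st import *;st()"
```

```text
t 0.1 pos [ 0.2498 -0.5174  0.1852] xax [-0.001  0.001 -1.   ] yaw_jaw -1.121 q [-1.141  0.32   1.566 -0.     1.257 -0.02 ] F [-0.03  0.38  0.61] w 90.93
```

All seven keys are required in every row.

Emit:
move_arm --deltas '[{"jaw": 91,"x": 0.245,"y": 0.833,"z": 0,"ax": 0,"ay": 0,"az": -0.095},{"jaw": 91,"x": 0.245,"y": 0.833,"z": 0,"ax": 0,"ay": 0,"az": -0.095},{"jaw": 91,"x": 0.245,"y": 0.833,"z": 0,"ax": 0,"ay": 0,"az": -0.095},{"jaw": 91,"x": 0.245,"y": 0.833,"z": 0,"ax": 0,"ay": 0,"az": -0.095},{"jaw": 91,"x": 0.245,"y": 0.833,"z": 0,"ax": 0,"ay": 0,"az": -0.095},{"jaw": 91,"x": 0.245,"y": 0.833,"z": 0,"ax": 0,"ay": 0,"az": -0.095},{"jaw": 91,"x": 0.245,"y": 0.833,"z": 0,"ax": 0,"ay": 0,"az": -0.095},{"jaw": 91,"x": 0.245,"y": 0.833,"z": 0,"ax": 0,"ay": 0,"az": -0.095}]'

```text
time: 0.9
eef_pos: [0.3283, -0.2497, 0.1857]
eef_rot: [-0.694, -0.135, 0.694, -0.134]
ft_force: [1.1, 0.1, -0.4]
gripper_width: 0.996
```

Emit:
move_arm --deltas '[{"jaw": 91,"x": 0.245,"y": 0.833,"z": 0,"ax": 0,"ay": 0,"az": -0.095},{"jaw": 91,"x": 0.245,"y": 0.833,"z": 0,"ax": 0,"ay": 0,"az": -0.095},{"jaw": 91,"x": 0.245,"y": 0.833,"z": 0,"ax": 0,"ay": 0,"az": -0.095},{"jaw": 91,"x": 0.245,"y": 0.833,"z": 0,"ax": 0,"ay": 0,"az": -0.095},{"jaw": 91,"x": 0.245,"y": 0.833,"z": 0,"ax": 0,"ay": 0,"az": -0.095},{"jaw": 91,"x": 0.245,"y": 0.833,"z": 0,"ax": 0,"ay": 0,"az": -0.095},{"jaw": 91,"x": 0.245,"y": 0.833,"z": 0,"ax": 0,"ay": 0,"az": -0.095},{"jaw": 91,"x": 0.245,"y": 0.833,"z": 0,"ax": 0,"ay": 0,"az": -0.095}]'

```text
time: 1.7
eef_pos: [0.4067, 0.0167, 0.1858]
eef_rot: [-0.698, -0.112, 0.698, -0.112]
ft_force: [0.8, -0.6, 0.1]
gripper_width: 0.996
```

Emit:
move_arm --deltas '[{"jaw": 91,"x": 0.245,"y": 0.833,"z": 0,"ax": 0,"ay": 0,"az": -0.095},{"jaw": 91,"x": 0.245,"y": 0.833,"z": 0,"ax": 0,"ay": 0,"az": -0.095},{"jaw": 91,"x": 0.245,"y": 0.833,"z": 0,"ax": 0,"ay": 0,"az": -0.095},{"jaw": 45,"x": 0.245,"y": 0.833,"z": 0,"ax": 0,"ay": 0,"az": -0.095},{"jaw": 45,"x": 0.245,"y": 0.833,"z": 0,"ax": 0,"ay": 0,"az": -0.095},{"jaw": 45,"x": 0.245,"y": 0.833,"z": 0,"ax": 0,"ay": 0,"az": -0.095},{"jaw": 45,"x": 0.245,"y": 0.833,"z": 0,"ax": 0,"ay": 0,"az": -0.095},{"jaw": 45,"x": 0.245,"y": 0.833,"z": 0,"ax": 0,"ay": 0,"az": -0.095}]'

```text
time: 2.5
eef_pos: [0.4851, 0.2832, 0.1855]
eef_rot: [-0.701, -0.088, 0.702, -0.089]
ft_force: [0.4, -0.5, 0.5]
gripper_width: 0.587
```

```bash
python3 -c "
from st import *;st()"
```

```text
t 2.5 pos [0.4851 0.2832 0.1855] xax [-0.001 -0.001 -1.   ] yaw_jaw -1.32 q [ 0.508  0.3    1.595 -0.     1.248  1.828] F [ 0.36 -0.53  0.53] w 53.53
```

Emit:
move_arm --deltas '[{"jaw": 40,"x": 0.02,"y": 0.03,"z": -0.8,"ax": 0,"ay": 0,"az": 0},{"jaw": 40,"x": 0,"y": 0,"z": -0.8,"ax": 0,"ay": 0,"az": 0},{"jaw": 40,"x": 0,"y": 0,"z": -0.7,"ax": 0,"ay": 0,"az": 0},{"jaw": 40,"x": 0,"y": 0,"z": -0.6,"ax": 0,"ay": 0,"az": 0},{"jaw": 40,"x": 0,"y": 0,"z": -0.4,"ax": 0,"ay": 0,"az": 0},{"jaw": 40,"x": 0,"y": 0,"z": -0.3,"ax": 0,"ay": 0,"az": 0},{"jaw": 40,"x": 0,"y": 0,"z": -0.15,"ax": 0,"ay": 0,"az": 0},{"jaw": 40,"x": 0,"y": 0,"z": 0,"ax": 0,"ay": 0,"az": 0}]' --grip_force 15

```text
time: 3.3
eef_pos: [0.4857, 0.2829, 0.0354]
eef_rot: [-0.701, -0.088, 0.702, -0.089]
ft_force: [0.0, -0.8, -0.3]
gripper_width: 0.437
```

Emit:
move_arm --deltas '[{"jaw": 22,"x": 0,"y": 0,"z": 0,"ax": 0,"ay": 0,"az": 0},{"jaw": 16,"x": 0,"y": 0,"z": 0,"ax": 0,"ay": 0,"az": 0},{"jaw": 12,"x": 0,"y": 0,"z": 0,"ax": 0,"ay": 0,"az": 0},{"jaw": 8,"x": 0,"y": 0,"z": 0,"ax": 0,"ay": 0,"az": 0},{"jaw": 4,"x": 0,"y": 0,"z": 0,"ax": 0,"ay": 0,"az": 0},{"jaw": 4,"x": 0,"y": 0,"z": 0,"ax": 0,"ay": 0,"az": 0},{"jaw": 4,"x": 0,"y": 0,"z": 0,"ax": 0,"ay": 0,"az": 0},{"jaw": 4,"x": 0,"y": 0,"z": 0,"ax": 0,"ay": 0,"az": 0}]'

```text
time: 4.1
eef_pos: [0.486, 0.283, 0.036]
eef_rot: [-0.702, -0.088, 0.702, -0.088]
ft_force: [-0.1, 0.2, -0.7]
gripper_width: 0.045
```

```bash
python3 -c "
from st import *;st()
a=snap('top','pics/t1.png');b=snap('scene','pics/s1.png')
A=cv2.resize(a[235:305,105:175],(390,390));B=cv2.resize(b[240:330,365:455],(390,390))
cv2.imwrite('pics/v1.png',np.hstack([A,B])[:,:,::-1])"
```

```text
t 4.1 pos [0.486 0.283 0.036] xax [-0. -0. -1.] yaw_jaw -1.32 q [ 0.507  0.436  1.8   -0.     0.906  1.827] F [-0.07  0.23 -0.67] w 4.08
```

View pics/v1.png

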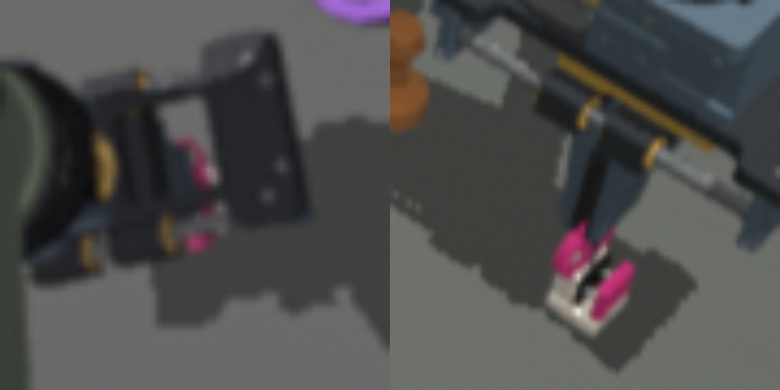

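The fingers are at 4 mm opening with no plate between them. The grasp missed, and the fingers appear to sit behind the plate. I'll measure where the clip is relative to the TCP.

```bash
python3 - <<'E'
from ov import *
t=cv2.imread("pics/t1.png");s=cv2.imread("pics/s1.png")
for n in("top","scene"):print(n,proj(n,[.486,.283,.036]),proj(n,[.486,.283,.074]))
c=[.4842,.291,.25]
a=overlay(t,"top",[(ALLC,c,0,(255,255,0)),([box(-16,16,-2,2,36,80)],[.486,.283,.25],0,(0,255,255))],(120,250,40,40),10)
b=overlay(s,"scene",[(ALLC,c,0,(255,255,0)),([box(-16,16,-2,2,36,80)],[.486,.283,.25],0,(0,255,255))],(385,275,50,50),8)
cv2.imwrite("pics/o2.png",np.hstack([a,b]))
E
```

```text
top [139.74601088 269.68998641] [134.18593968 268.84533273]
scene [409.27232933 297.38546896] [412.67904945 285.93172145]
```

View pics/o2.png

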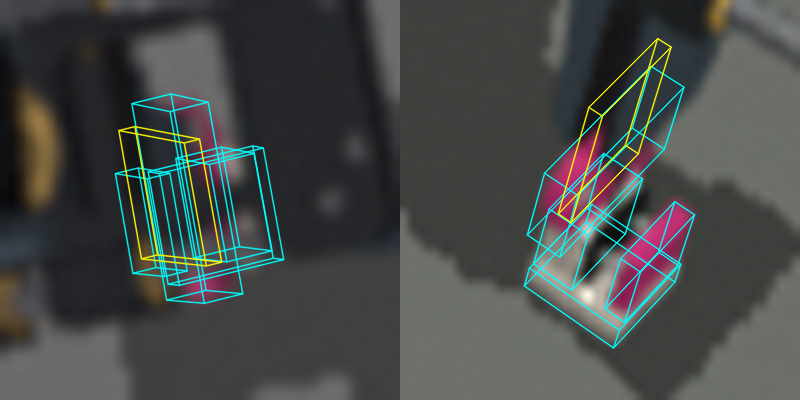

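Emit:
move_arm --deltas '[{"jaw": 40,"x": 0,"y": 0,"z": 0,"ax": 0,"ay": 0,"az": 0},{"jaw": 40,"x": 0,"y": 0,"z": 0,"ax": 0,"ay": 0,"az": 0},{"jaw": 40,"x": 0,"y": 0,"z": 0,"ax": 0,"ay": 0,"az": 0},{"jaw": 40,"x": 0,"y": 0,"z": 0,"ax": 0,"ay": 0,"az": 0},{"jaw": 40,"x": 0,"y": 0,"z": 0.8,"ax": 0,"ay": 0,"az": 0},{"jaw": 40,"x": 0,"y": 0,"z": 1,"ax": 0,"ay": 0,"az": 0},{"jaw": 40,"x": 0,"y": 0,"z": 1,"ax": 0,"ay": 0,"az": 0},{"jaw": 40,"x": 0,"y": 0,"z": 1,"ax": 0,"ay": 0,"az": 0}]'

```text
time: 5.0
eef_pos: [0.4857, 0.2829, 0.1895]
eef_rot: [-0.702, -0.088, 0.702, -0.088]
ft_force: [1.2, 0.6, -0.3]
gripper_width: 0.439
```

```bash
python3 - <<'E'
from ov import *
from st import st;st()
t=snap("top","pics/t2.png");s=snap("scene","pics/s2.png")
c=[.4842,.291,.25]
rs=(385,275,50,50);T=[("scene",PINK,crop(pinkness(s),rs),rs)]
f,e=fit(T,np.array([.484,.29,.25]));print(f,e)
a=overlay(t[:,:,::-1],"top",[],(110,240,60,60),7)
b=overlay(s[:,:,::-1],"scene",[(ALLC,f,0,(255,255,0))],(380,270,55,60),7)
cv2.imwrite("pics/o3.png",np.hstack([a,b]))
E
```

```text
t 5.0 pos [0.4857 0.2829 0.1895] xax [-0. -0. -1.] yaw_jaw -1.32 q [ 0.507  0.297  1.588 -0.     1.256  1.827] F [ 1.23  0.64 -0.33] w 40.0
[0.48332531 0.28966059 0.32714115] 35.091004144553736
```

View pics/o3.png

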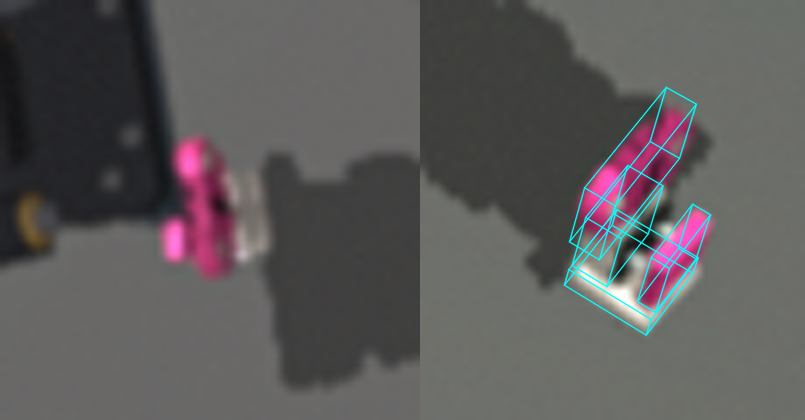

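The clip barely moved, and the first picture could also be read as the plate being between the fingers. I'll repeat the grasp at the same place, close all the way, and check the opening.

Emit:
move_arm --deltas '[{"jaw": 40,"x": 0,"y": 0,"z": -1,"ax": 0,"ay": 0,"az": 0},{"jaw": 40,"x": 0,"y": 0,"z": -1,"ax": 0,"ay": 0,"az": 0},{"jaw": 40,"x": 0,"y": 0,"z": -1,"ax": 0,"ay": 0,"az": 0},{"jaw": 40,"x": 0,"y": 0,"z": -0.5,"ax": 0,"ay": 0,"az": 0},{"jaw": 40,"x": 0,"y": 0,"z": -0.3,"ax": 0,"ay": 0,"az": 0},{"jaw": 40,"x": 0,"y": 0,"z": 0,"ax": 0,"ay": 0,"az": 0},{"jaw": 40,"x": 0,"y": 0,"z": 0,"ax": 0,"ay": 0,"az": 0},{"jaw": 14,"x": 0,"y": 0,"z": 0,"ax": 0,"ay": 0,"az": 0}]' --grip_force 15

```text
time: 5.9
eef_pos: [0.4871, 0.2836, 0.0374]
eef_rot: [0.703, 0.089, -0.701, 0.088]
ft_force: [0.5, 0.8, 0.1]
gripper_width: 0.379
```

Emit:
move_arm --deltas '[{"jaw": 12,"x": 0,"y": 0,"z": 0,"ax": 0,"ay": 0,"az": 0},{"jaw": 8,"x": 0,"y": 0,"z": 0,"ax": 0,"ay": 0,"az": 0},{"jaw": 4,"x": 0,"y": 0,"z": 0,"ax": 0,"ay": 0,"az": 0},{"jaw": 0,"x": 0,"y": 0,"z": 0,"ax": 0,"ay": 0,"az": 0},{"jaw": 0,"x": 0,"y": 0,"z": 0,"ax": 0,"ay": 0,"az": 0},{"jaw": 0,"x": 0,"y": 0,"z": 0,"ax": 0,"ay": 0,"az": 0},{"jaw": 0,"x": 0,"y": 0,"z": 0,"ax": 0,"ay": 0,"az": 0},{"jaw": 0,"x": 0,"y": 0,"z": 0,"ax": 0,"ay": 0,"az": 0}]'

```text
time: 6.7
eef_pos: [0.486, 0.2831, 0.0359]
eef_rot: [-0.702, -0.088, 0.702, -0.088]
ft_force: [0.4, 0.3, 0.2]
gripper_width: 0.004
```

```bash
python3 - <<'E'
from ov import *
t=snap("top","pics/t3.png");s=snap("scene","pics/s3.png")
def v(im,n,r,k):
    o=cv2.resize(crop(im[:,:,::-1],r),None,fx=k,fy=k,interpolation=cv2.INTER_CUBIC)
    o=np.clip(o.astype(float)*1.6,0,255).astype(np.uint8)
    for z in(.036,.06,.09):
        u=(proj(n,[.486,.283,z])+.5-r[:2])*k;cv2.circle(o,tuple(np.int32(u)),3,(0,255,255),1)
    return o
cv2.imwrite("pics/v3.png",np.hstack([v(t,"top",(95,240,70,60),6)[:,:400],v(s,"scene",(375,260,66,60),6)]))
E
```

```text
(no output)
```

View pics/v3.png

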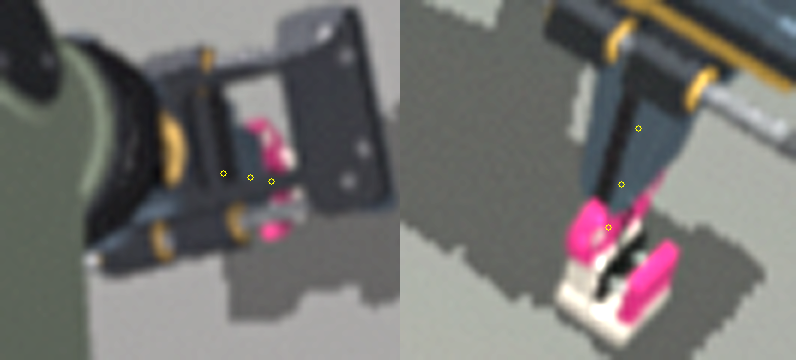

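The wings stick out on both sides of the fingers, so the plate may be held even though the opening reads about 0. I'll lift and check whether the pink pixels move.

Emit:
move_arm --deltas '[{"jaw": 0,"x": 0,"y": 0,"z": 0.1,"ax": 0,"ay": 0,"az": 0},{"jaw": 0,"x": 0,"y": 0,"z": 0.2,"ax": 0,"ay": 0,"az": 0},{"jaw": 0,"x": 0,"y": 0,"z": 0.3,"ax": 0,"ay": 0,"az": 0},{"jaw": 0,"x": 0,"y": 0,"z": 0.4,"ax": 0,"ay": 0,"az": 0},{"jaw": 0,"x": 0,"y": 0,"z": 0.5,"ax": 0,"ay": 0,"az": 0},{"jaw": 0,"x": 0,"y": 0,"z": 0.5,"ax": 0,"ay": 0,"az": 0},{"jaw": 0,"x": 0,"y": 0,"z": 0,"ax": 0,"ay": 0,"az": 0},{"jaw": 0,"x": 0,"y": 0,"z": 0,"ax": 0,"ay": 0,"az": 0}]'

```text
time: 7.6
eef_pos: [0.4861, 0.2831, 0.1165]
eef_rot: [0.702, 0.089, -0.701, 0.088]
ft_force: [0.2, 0.1, -0.8]
gripper_width: 0.007
```

```bash
python3 - <<'E'
from ov import *
from st import st;st()
t=snap("top","pics/t4.png");s=snap("scene","pics/s4.png")
for f in("pics/s2.png","pics/s3.png","pics/s4.png"):
    m=crop(pinkness(cv2.imread(f)[:,:,::-1])>.4,(370,200,100,130));y,x=np.nonzero(m);print(f,len(x),x.min()+370,x.max()+370,y.min()+200,y.max()+200,x.mean()+370,y.mean()+200)
def v(im,n,r,k):
    o=cv2.resize(crop(im[:,:,::-1],r),None,fx=k,fy=k,interpolation=cv2.INTER_CUBIC)
    return np.clip(o.astype(float)*1.6,0,255).astype(np.uint8)
cv2.imwrite("pics/v4.png",np.hstack([v(t,"top",(85,230,80,80),5),v(s,"scene",(365,240,80,80),5)]))
E
```

```text
t 7.6 pos [0.4861 0.2831 0.1165] xax [ 0.001  0.    -1.   ] yaw_jaw -1.32 q [ 0.507  0.352  1.7   -0.     1.088  1.827] F [ 0.18  0.06 -0.81] w 0.68
pics/s2.png 199 403 421 286 313 412.03015075376885 298.7035175879397
pics/s3.png 123 403 420 293 313 411.5365853658537 302.1463414634146
pics/s4.png 183 403 420 286 313 411.672131147541 298.3879781420765
```

View pics/v4.png

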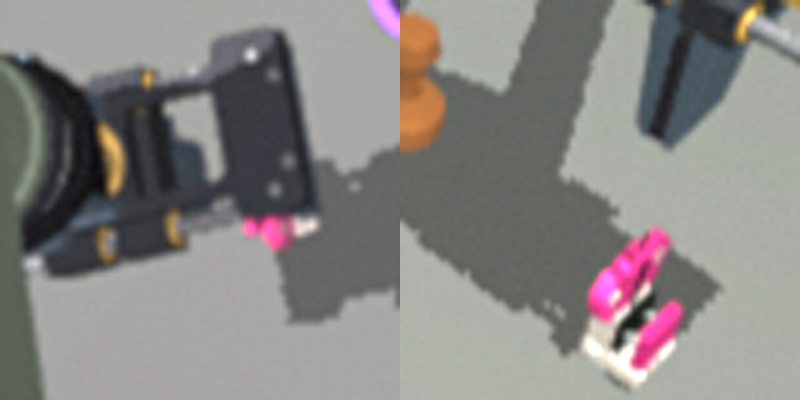

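The scene view puts the fingertip at about (416,268), roughly 10 mm above where the reported TCP projects. The tips may have closed above the rigid core. I'll check the fingertip height by touching the bare counter gently beside the clip.

Emit:
move_arm --deltas '[{"jaw": 0,"x": -0.8,"y": 0,"z": 0,"ax": 0,"ay": 0,"az": 0},{"jaw": 0,"x": -0.8,"y": 0,"z": 0,"ax": 0,"ay": 0,"az": 0},{"jaw": 0,"x": -0.5,"y": 0,"z": -0.3,"ax": 0,"ay": 0,"az": 0},{"jaw": 0,"x": 0,"y": 0,"z": -0.8,"ax": 0,"ay": 0,"az": 0},{"jaw": 0,"x": 0,"y": 0,"z": -0.8,"ax": 0,"ay": 0,"az": 0},{"jaw": 0,"x": 0,"y": 0,"z": -0.4,"ax": 0,"ay": 0,"az": 0},{"jaw": 0,"x": 0,"y": 0,"z": -0.1,"ax": 0,"ay": 0,"az": 0},{"jaw": 0,"x": 0,"y": 0,"z": 0,"ax": 0,"ay": 0,"az": 0}]'

```text
time: 8.5
eef_pos: [0.4015, 0.2826, 0.0191]
eef_rot: [-0.701, -0.088, 0.702, -0.089]
ft_force: [-0.1, 0.1, 0.8]
gripper_width: 0.002
```

Emit:
move_arm --deltas '[{"jaw": 0,"x": 0,"y": 0,"z": -0.04,"ax": 0,"ay": 0,"az": 0},{"jaw": 0,"x": 0,"y": 0,"z": -0.04,"ax": 0,"ay": 0,"az": 0},{"jaw": 0,"x": 0,"y": 0,"z": -0.04,"ax": 0,"ay": 0,"az": 0},{"jaw": 0,"x": 0,"y": 0,"z": -0.04,"ax": 0,"ay": 0,"az": 0},{"jaw": 0,"x": 0,"y": 0,"z": -0.04,"ax": 0,"ay": 0,"az": 0},{"jaw": 0,"x": 0,"y": 0,"z": -0.04,"ax": 0,"ay": 0,"az": 0},{"jaw": 0,"x": 0,"y": 0,"z": 0,"ax": 0,"ay": 0,"az": 0},{"jaw": 0,"x": 0,"y": 0,"z": 0,"ax": 0,"ay": 0,"az": 0}]'

```text
time: 9.3
eef_pos: [0.402, 0.283, 0.0103]
eef_rot: [-0.702, -0.088, 0.702, -0.088]
ft_force: [-0.8, -0.2, 0.1]
gripper_width: 0.004
```

Emit:
move_arm --deltas '[{"jaw": 0,"x": 0,"y": 0,"z": -0.05,"ax": 0,"ay": 0,"az": 0},{"jaw": 0,"x": 0,"y": 0,"z": -0.05,"ax": 0,"ay": 0,"az": 0},{"jaw": 0,"x": 0,"y": 0,"z": -0.05,"ax": 0,"ay": 0,"az": 0},{"jaw": 0,"x": 0,"y": 0,"z": -0.05,"ax": 0,"ay": 0,"az": 0},{"jaw": 0,"x": 0,"y": 0,"z": -0.025,"ax": 0,"ay": 0,"az": 0},{"jaw": 0,"x": 0,"y": 0,"z": -0.025,"ax": 0,"ay": 0,"az": 0},{"jaw": 0,"x": 0,"y": 0,"z": 0,"ax": 0,"ay": 0,"az": 0},{"jaw": 0,"x": 0,"y": 0,"z": 0,"ax": 0,"ay": 0,"az": 0}]'

```text
time: 10.1
eef_pos: [0.402, 0.2831, 0.0004]
eef_rot: [0.702, 0.088, -0.702, 0.088]
ft_force: [-0.2, -0.7, -0.1]
gripper_width: 0.003
```

```bash
python3 - <<'E'
from ov import *
from st import st;s0=st();p=s0["eef_pos"]
t=snap("top","pics/t5.png");s=snap("scene","pics/s5.png")
print(proj("scene",p),proj("top",p))
def v(im,n,r,k):
    o=cv2.resize(crop(im[:,:,::-1],r),None,fx=k,fy=k,interpolation=cv2.INTER_CUBIC)
    o=np.clip(o.astype(float)*1.6,0,255).astype(np.uint8)
    for dz in(0,.02,.05):
        u=(proj(n,p+[0,0,dz])+.5-r[:2])*k;cv2.circle(o,tuple(np.int32(u)),3,(0,255,255),1)
    return o
u=np.int32(proj("scene",p));w=np.int32(proj("top",p))
cv2.imwrite("pics/v5.png",np.hstack([v(t,"top",(w[0]-40,w[1]-40,80,80),5),v(s,"scene",(u[0]-40,u[1]-50,80,80),5)]))
E
```

```text
t 10.1 pos [4.020e-01 2.831e-01 4.000e-04] xax [ 0. -0. -1.] yaw_jaw -1.32 q [ 0.59   0.393  2.001 -0.     0.747  1.91 ] F [-0.23 -0.68 -0.09] w 0.31
[434.38562068 291.95085433] [142.31817993 303.079246  ]
```

View pics/v5.png

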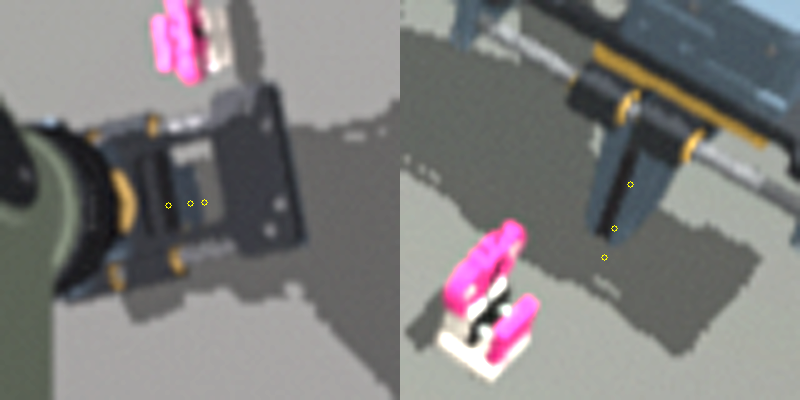

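At a reported TCP z of 0.4 mm there is no contact, and the scene shows the tips about 10 mm above the counter. So the reported height and the real fingertip height differ. I'll keep going down gently to find contact.

Emit:
move_arm --deltas '[{"jaw": 0,"x": 0,"y": 0,"z": -0.025,"ax": 0,"ay": 0,"az": 0},{"jaw": 0,"x": 0,"y": 0,"z": -0.025,"ax": 0,"ay": 0,"az": 0},{"jaw": 0,"x": 0,"y": 0,"z": -0.025,"ax": 0,"ay": 0,"az": 0},{"jaw": 0,"x": 0,"y": 0,"z": -0.025,"ax": 0,"ay": 0,"az": 0},{"jaw": 0,"x": 0,"y": 0,"z": -0.025,"ax": 0,"ay": 0,"az": 0},{"jaw": 0,"x": 0,"y": 0,"z": 0,"ax": 0,"ay": 0,"az": 0},{"jaw": 0,"x": 0,"y": 0,"z": 0,"ax": 0,"ay": 0,"az": 0},{"jaw": 0,"x": 0,"y": 0,"z": 0,"ax": 0,"ay": 0,"az": 0}]'

```text
time: 11.0
eef_pos: [0.402, 0.2831, -0.0046]
eef_rot: [0.702, 0.088, -0.702, 0.088]
ft_force: [0.3, -0.2, -0.1]
gripper_width: 0.005
```

Emit:
move_arm --deltas '[{"jaw": 0,"x": 0,"y": 0,"z": -0.025,"ax": 0,"ay": 0,"az": 0},{"jaw": 0,"x": 0,"y": 0,"z": -0.025,"ax": 0,"ay": 0,"az": 0},{"jaw": 0,"x": 0,"y": 0,"z": -0.025,"ax": 0,"ay": 0,"az": 0},{"jaw": 0,"x": 0,"y": 0,"z": 0,"ax": 0,"ay": 0,"az": 0},{"jaw": 0,"x": 0,"y": 0,"z": 0,"ax": 0,"ay": 0,"az": 0},{"jaw": 0,"x": 0,"y": 0,"z": 0,"ax": 0,"ay": 0,"az": 0},{"jaw": 0,"x": 0,"y": 0,"z": 0,"ax": 0,"ay": 0,"az": 0},{"jaw": 0,"x": 0,"y": 0,"z": 0,"ax": 0,"ay": 0,"az": 0}]'

```text
time: 11.8
eef_pos: [0.402, 0.283, -0.0076]
eef_rot: [0.702, 0.088, -0.702, 0.088]
ft_force: [-0.3, -1.2, 0.4]
gripper_width: 0.005
```

Emit:
move_arm --deltas '[{"jaw": 0,"x": 0,"y": 0,"z": -0.025,"ax": 0,"ay": 0,"az": 0},{"jaw": 0,"x": 0,"y": 0,"z": -0.025,"ax": 0,"ay": 0,"az": 0},{"jaw": 0,"x": 0,"y": 0,"z": -0.025,"ax": 0,"ay": 0,"az": 0},{"jaw": 0,"x": 0,"y": 0,"z": 0,"ax": 0,"ay": 0,"az": 0},{"jaw": 0,"x": 0,"y": 0,"z": 0,"ax": 0,"ay": 0,"az": 0},{"jaw": 0,"x": 0,"y": 0,"z": 0,"ax": 0,"ay": 0,"az": 0},{"jaw": 0,"x": 0,"y": 0,"z": 0,"ax": 0,"ay": 0,"az": 0},{"jaw": 0,"x": 0,"y": 0,"z": 0,"ax": 0,"ay": 0,"az": 0}]'

```text
time: 12.6
eef_pos: [0.402, 0.2831, -0.0106]
eef_rot: [0.702, 0.088, -0.702, 0.088]
ft_force: [0.1, 0.3, -0.8]
gripper_width: 0.007
```

```bash
python3 - <<'E'
from ov import *
from st import st;s0=st()
s=snap("scene","pics/s6.png")
a=cv2.imread("pics/s5.png");b=s[:,:,::-1]
# vertical shift of finger: template of finger region from s5, match in s6; and s4->s5 for scale
from itertools import product
tp=a[255:296,430:450]
r=cv2.matchTemplate(b[245:310,425:455],tp,cv2.TM_CCOEFF_NORMED);print(cv2.minMaxLoc(r),"expected",proj("scene",[.402,.2831,.0004])-proj("scene",s0["eef_pos"]))
g=cv2.cvtColor(b,cv2.COLOR_BGR2GRAY)
for c in(432,434,436,438):print(c,g[275:300,c])
E
```

```text
t 12.6 pos [ 0.402   0.2831 -0.0106] xax [ 0. -0. -1.] yaw_jaw -1.32 q [ 0.59   0.409  2.012 -0.     0.72   1.91 ] F [ 0.15  0.3  -0.84] w 0.61
(-0.2374185472726822, 0.8806277513504028, (3, 3), (4, 14)) expected [ 1.10596304 -3.05361714]
432 [57 55 54 54 54 52 53 53 51 52 50 50 49 44 37 34 52 62 64 61 62 69 70 61
 67]
434 [52 53 53 52 52 50 49 44 36 31 26 23 22 25 26 27 33 48 57 63 64 66 88 86
 69]
436 [50 45 36 32 27 25 22 20 23 27 32 35 42 48 52 55 57 57 60 62 63 62 62 65
 70]
438 [26 23 22 26 27 34 42 47 49 53 52 52 53 55 60 62 63 62 63 63 62 62 62 61
 68]
```

Emit:
move_arm --deltas '[{"jaw": 0,"x": 0,"y": 0,"z": -0.015,"ax": 0,"ay": 0,"az": 0},{"jaw": 0,"x": 0,"y": 0,"z": -0.015,"ax": 0,"ay": 0,"az": 0},{"jaw": 0,"x": 0,"y": 0,"z": -0.015,"ax": 0,"ay": 0,"az": 0},{"jaw": 0,"x": 0,"y": 0,"z": -0.015,"ax": 0,"ay": 0,"az": 0},{"jaw": 0,"x": 0,"y": 0,"z": 0,"ax": 0,"ay": 0,"az": 0},{"jaw": 0,"x": 0,"y": 0,"z": 0,"ax": 0,"ay": 0,"az": 0},{"jaw": 0,"x": 0,"y": 0,"z": 0,"ax": 0,"ay": 0,"az": 0},{"jaw": 0,"x": 0,"y": 0,"z": 0,"ax": 0,"ay": 0,"az": 0}]'

```text
time: 13.45
eef_pos: [0.402, 0.2831, -0.013]
eef_rot: [0.702, 0.088, -0.702, 0.088]
ft_force: [-0.2, -0.4, 0.1]
gripper_width: 0.009
```

Emit:
move_arm --deltas '[{"jaw": 0,"x": 0,"y": 0,"z": -0.015,"ax": 0,"ay": 0,"az": 0},{"jaw": 0,"x": 0,"y": 0,"z": -0.015,"ax": 0,"ay": 0,"az": 0},{"jaw": 0,"x": 0,"y": 0,"z": -0.015,"ax": 0,"ay": 0,"az": 0},{"jaw": 0,"x": 0,"y": 0,"z": 0,"ax": 0,"ay": 0,"az": 0},{"jaw": 0,"x": 0,"y": 0,"z": 0,"ax": 0,"ay": 0,"az": 0},{"jaw": 0,"x": 0,"y": 0,"z": 0,"ax": 0,"ay": 0,"az": 0},{"jaw": 0,"x": 0,"y": 0,"z": 0,"ax": 0,"ay": 0,"az": 0},{"jaw": 0,"x": 0,"y": 0,"z": 0,"ax": 0,"ay": 0,"az": 0}]'

```text
time: 14.25
eef_pos: [0.402, 0.2831, -0.0148]
eef_rot: [0.702, 0.088, -0.702, 0.088]
ft_force: [-0.0, 0.2, -0.1]
gripper_width: 0.003
```

Emit:
move_arm --deltas '[{"jaw": 0,"x": 0,"y": 0,"z": -0.015,"ax": 0,"ay": 0,"az": 0},{"jaw": 0,"x": 0,"y": 0,"z": -0.015,"ax": 0,"ay": 0,"az": 0},{"jaw": 0,"x": 0,"y": 0,"z": -0.015,"ax": 0,"ay": 0,"az": 0},{"jaw": 0,"x": 0,"y": 0,"z": -0.015,"ax": 0,"ay": 0,"az": 0},{"jaw": 0,"x": 0,"y": 0,"z": -0.015,"ax": 0,"ay": 0,"az": 0},{"jaw": 0,"x": 0,"y": 0,"z": 0,"ax": 0,"ay": 0,"az": 0},{"jaw": 0,"x": 0,"y": 0,"z": 0,"ax": 0,"ay": 0,"az": 0},{"jaw": 0,"x": 0,"y": 0,"z": 0,"ax": 0,"ay": 0,"az": 0}]'

```text
time: 15.05
eef_pos: [0.402, 0.2831, -0.0178]
eef_rot: [0.702, 0.088, -0.702, 0.088]
ft_force: [0.9, 1.3, 0.1]
gripper_width: 0.004
```

Emit:
move_arm --deltas '[{"jaw": 0,"x": 0,"y": 0,"z": -0.015,"ax": 0,"ay": 0,"az": 0},{"jaw": 0,"x": 0,"y": 0,"z": -0.015,"ax": 0,"ay": 0,"az": 0},{"jaw": 0,"x": 0,"y": 0,"z": -0.015,"ax": 0,"ay": 0,"az": 0},{"jaw": 0,"x": 0,"y": 0,"z": 0,"ax": 0,"ay": 0,"az": 0},{"jaw": 0,"x": 0,"y": 0,"z": 0,"ax": 0,"ay": 0,"az": 0},{"jaw": 0,"x": 0,"y": 0,"z": 0,"ax": 0,"ay": 0,"az": 0},{"jaw": 0,"x": 0,"y": 0,"z": 0,"ax": 0,"ay": 0,"az": 0},{"jaw": 0,"x": 0,"y": 0,"z": 0,"ax": 0,"ay": 0,"az": 0}]'

```text
time: 15.85
eef_pos: [0.402, 0.2831, -0.0196]
eef_rot: [0.702, 0.088, -0.702, 0.088]
ft_force: [1.3, -0.4, -0.3]
gripper_width: 0.006
```

Emit:
move_arm --deltas '[{"jaw": 0,"x": 0,"y": 0,"z": -0.015,"ax": 0,"ay": 0,"az": 0},{"jaw": 0,"x": 0,"y": 0,"z": -0.015,"ax": 0,"ay": 0,"az": 0},{"jaw": 0,"x": 0,"y": 0,"z": -0.015,"ax": 0,"ay": 0,"az": 0},{"jaw": 0,"x": 0,"y": 0,"z": -0.015,"ax": 0,"ay": 0,"az": 0},{"jaw": 0,"x": 0,"y": 0,"z": 0,"ax": 0,"ay": 0,"az": 0},{"jaw": 0,"x": 0,"y": 0,"z": 0,"ax": 0,"ay": 0,"az": 0},{"jaw": 0,"x": 0,"y": 0,"z": 0,"ax": 0,"ay": 0,"az": 0},{"jaw": 0,"x": 0,"y": 0,"z": 0,"ax": 0,"ay": 0,"az": 0}]'

```text
time: 16.65
eef_pos: [0.402, 0.2831, -0.022]
eef_rot: [0.702, 0.088, -0.702, 0.088]
ft_force: [-0.2, -0.2, -0.2]
gripper_width: 0.005
```

```bash
python3 - <<'E'
from ov import *
from st import st;s0=st();print(arm.pinch_z,[a for a in dir(arm) if a[0]!="_"])
t=snap("top","pics/t7.png");s=snap("scene","pics/s7.png");p=s0["eef_pos"]
def v(im,n,r,k,pts):
    o=cv2.resize(crop(im[:,:,::-1],r),None,fx=k,fy=k,interpolation=cv2.INTER_CUBIC)
    o=np.clip(o.astype(float)*1.6,0,255).astype(np.uint8)
    for q in pts:
        u=(proj(n,q)+.5-r[:2])*k;cv2.circle(o,tuple(np.int32(u)),3,(0,255,255),1)
    return o
P=[[p[0],p[1],z] for z in(p[2],0,.02)]
cv2.imwrite("pics/v7.png",np.hstack([v(t,"top",(105,265,66,66),6,P),v(s,"scene",(400,240,66,66),6,P)]))
E
```

```text
t 16.65 pos [ 0.402   0.2831 -0.022 ] xax [ 0. -0. -1.] yaw_jaw -1.32 q [ 0.59   0.427  2.023 -0.     0.691  1.91 ] F [-0.17 -0.18 -0.16] w 0.44
0.0188 ['PlanningError', 'hand_in', 'pinch_z']
```

View pics/v7.png

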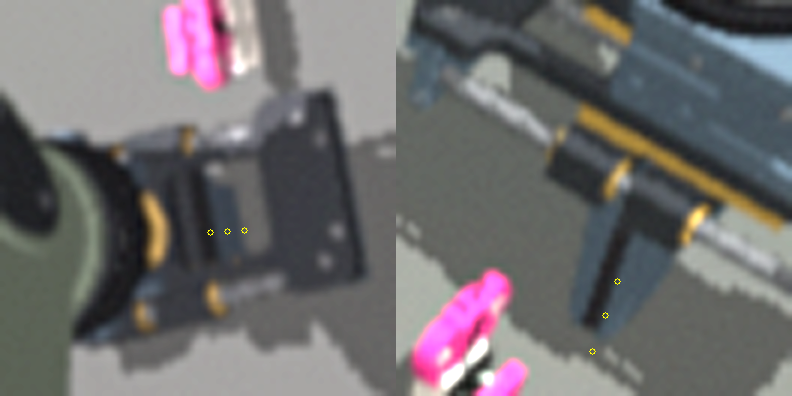

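The tips still clear the counter at a reported z of −22 mm. I'll keep lowering until contact.

Emit:
move_arm --deltas '[{"jaw": 0,"x": 0,"y": 0,"z": -0.015,"ax": 0,"ay": 0,"az": 0},{"jaw": 0,"x": 0,"y": 0,"z": -0.015,"ax": 0,"ay": 0,"az": 0},{"jaw": 0,"x": 0,"y": 0,"z": -0.015,"ax": 0,"ay": 0,"az": 0},{"jaw": 0,"x": 0,"y": 0,"z": -0.015,"ax": 0,"ay": 0,"az": 0},{"jaw": 0,"x": 0,"y": 0,"z": -0.015,"ax": 0,"ay": 0,"az": 0},{"jaw": 0,"x": 0,"y": 0,"z": 0,"ax": 0,"ay": 0,"az": 0},{"jaw": 0,"x": 0,"y": 0,"z": 0,"ax": 0,"ay": 0,"az": 0},{"jaw": 0,"x": 0,"y": 0,"z": 0,"ax": 0,"ay": 0,"az": 0}]'

```text
time: 17.55
eef_pos: [0.402, 0.2831, -0.025]
eef_rot: [0.702, 0.088, -0.702, 0.088]
ft_force: [-0.5, -0.1, 1.7]
gripper_width: 0.003
```

```bash
python3 - <<'E'
from ov import *
from st import st;st()
s=snap("scene","pics/s8.png")
for f in("s5","s6","s7","s8"):
    g=cv2.imread(f"pics/{f}.png").max(2)
    print(f);[print(r,g[r,424:446]) for r in range(284,304,1)] if f in("s7","s8") else 0
E
```

```text
t 17.55 pos [ 0.402   0.2831 -0.025 ] xax [ 0. -0. -1.] yaw_jaw -1.32 q [ 0.59   0.432  2.026 -0.     0.684  1.91 ] F [-0.46 -0.06  1.67] w 0.25
s5
s6
s7
284 [64 64 62 63 63 62 59 60 62 56 29 22 28 48 61 61 58 62 61 61 58 60]
285 [65 64 63 63 63 64 58 60 61 52 28 24 34 55 60 61 60 61 60 61 61 60]
286 [64 62 64 64 63 59 61 61 59 41 24 26 37 60 60 60 60 60 60 59 60 64]
287 [64 64 64 64 62 59 60 60 54 32 24 29 47 60 60 60 60 60 60 65 62 63]
288 [64 64 65 62 63 57 58 60 51 27 23 33 57 62 61 60 62 61 61 63 63 64]
289 [65 63 63 63 63 58 60 58 41 25 25 38 60 60 61 64 59 60 60 62 64 64]
290 [63 64 65 64 62 59 60 56 31 22 29 48 59 61 65 63 61 60 62 64 65 64]
291 [64 64 64 65 61 61 60 52 27 25 35 57 61 64 66 61 59 62 63 63 63 64]
292 [64 64 63 63 62 61 57 40 23 27 41 60 64 67 64 60 62 63 64 64 63 64]
293 [62 63 65 63 62 56 53 30 24 29 48 63 66 70 61 60 64 64 64 64 63 63]
294 [64 63 64 64 62 60 58 43 36 38 58 66 67 67 63 64 63 63 64 64 64 64]
295 [63 63 63 62 64 63 63 59 54 52 61 66 67 63 63 66 63 63 63 63 62 63]
296 [66 62 63 64 61 62 64 64 63 59 60 61 64 64 63 65 65 63 64 63 63 65]
297 [89 68
[... 1512 characters left out ...]
 63 62 64 62 59 54 57 60 67 66 62 63 64 65 64 64 63 63 64]
297 [91 69 62 63 63 64 64 63 62 61 64 65 62 62 65 63 61 62 63 63 64 63]
298 [107  91  66  62  63  63  66  63  63  69  91  88  67  64  63  64  64  63
  63  63  63  64]
299 [112 108  89  66  65  73  88  68  64  68  86  88  87  66  63  64  64  63
  64  63  64  62]
300 [111 111 108  95  93  98 107  96  89  67  64  70  82  65  63  66  62  63
  63  63  63  63]
301 [110 111 110 110 110 111 110 111 107  91  67  65  65  62  70  87  68  62
  64  63  62  62]
302 [110 110 111 111 110 110 111 111 111 107  96  88  67  61  69  88  88  66
  63  64  63  64]
303 [109 110 110 110 110 110 110 111 110 110 110 107  90  67  62  70  80  64
  64  63  63  65]
```

```bash
python3 - <<'E'
from h import *
for z in(-.025,-.01,0,.01):
  for w in(0,.008,.016):print(z,w,proj("scene",[.402+w*.969,.2831+w*.247,z]).round(1))
print("rays",[ray("scene",(432.3,295.5),z).round(4) for z in(-.01,0,.005)])
E
```

```text
-0.025 0 [431.9 298.9]
-0.025 0.008 [430.1 300.9]
-0.025 0.016 [428.2 302.9]
-0.01 0 [433.4 294.8]
-0.01 0.008 [431.5 296.8]
-0.01 0.016 [429.6 298.9]
0 0 [434.4 292.1]
0 0.008 [432.5 294.1]
0 0.016 [430.6 296.1]
0.01 0 [435.4 289.2]
0.01 0.008 [433.5 291.3]
0.01 0.016 [431.6 293.3]
rays [array([ 0.4055,  0.2832, -0.01  ]), array([0.413 , 0.2878, 0.    ]), array([0.4168, 0.2901, 0.005 ])]
```

Emit:
move_arm --deltas '[{"jaw": 0,"x": 0,"y": 0,"z": -0.015,"ax": 0,"ay": 0,"az": 0},{"jaw": 0,"x": 0,"y": 0,"z": -0.015,"ax": 0,"ay": 0,"az": 0},{"jaw": 0,"x": 0,"y": 0,"z": -0.015,"ax": 0,"ay": 0,"az": 0},{"jaw": 0,"x": 0,"y": 0,"z": -0.015,"ax": 0,"ay": 0,"az": 0},{"jaw": 0,"x": 0,"y": 0,"z": 0,"ax": 0,"ay": 0,"az": 0},{"jaw": 0,"x": 0,"y": 0,"z": 0,"ax": 0,"ay": 0,"az": 0},{"jaw": 0,"x": 0,"y": 0,"z": 0,"ax": 0,"ay": 0,"az": 0},{"jaw": 0,"x": 0,"y": 0,"z": 0,"ax": 0,"ay": 0,"az": 0}]'

```text
time: 18.4
eef_pos: [0.402, 0.2831, -0.0274]
eef_rot: [-0.702, -0.088, 0.702, -0.088]
ft_force: [0.1, -0.2, -0.2]
gripper_width: 0.006
```

The images now agree. Including the 32 mm pad width, the tips sit about 29 mm above the reported TCP, so at a reported 36 mm they were above the plate top. I'll confirm by contact.

Emit:
move_arm --deltas '[{"jaw": 0,"x": 0,"y": 0,"z": -0.01,"ax": 0,"ay": 0,"az": 0},{"jaw": 0,"x": 0,"y": 0,"z": -0.01,"ax": 0,"ay": 0,"az": 0},{"jaw": 0,"x": 0,"y": 0,"z": -0.01,"ax": 0,"ay": 0,"az": 0},{"jaw": 0,"x": 0,"y": 0,"z": -0.01,"ax": 0,"ay": 0,"az": 0},{"jaw": 0,"x": 0,"y": 0,"z": -0.01,"ax": 0,"ay": 0,"az": 0},{"jaw": 0,"x": 0,"y": 0,"z": -0.01,"ax": 0,"ay": 0,"az": 0},{"jaw": 0,"x": 0,"y": 0,"z": 0,"ax": 0,"ay": 0,"az": 0},{"jaw": 0,"x": 0,"y": 0,"z": 0,"ax": 0,"ay": 0,"az": 0}]'

```text
time: 19.2
eef_pos: [0.4021, 0.2831, -0.0278]
eef_rot: [0.702, 0.089, -0.701, 0.088]
ft_force: [-4.8, -1.8, 19.4]
gripper_width: 0.005
```

Emit:
move_arm --deltas '[{"jaw": 0,"x": 0,"y": 0,"z": -0.01,"ax": 0,"ay": 0,"az": 0},{"jaw": 0,"x": 0,"y": 0,"z": -0.01,"ax": 0,"ay": 0,"az": 0},{"jaw": 0,"x": 0,"y": 0,"z": -0.01,"ax": 0,"ay": 0,"az": 0},{"jaw": 0,"x": 0,"y": 0,"z": -0.01,"ax": 0,"ay": 0,"az": 0},{"jaw": 0,"x": 0,"y": 0,"z": 0,"ax": 0,"ay": 0,"az": 0},{"jaw": 0,"x": 0,"y": 0,"z": 0,"ax": 0,"ay": 0,"az": 0},{"jaw": 0,"x": 0,"y": 0,"z": 0,"ax": 0,"ay": 0,"az": 0},{"jaw": 0,"x": 0,"y": 0,"z": 0,"ax": 0,"ay": 0,"az": 0}]'

```text
time: 20.0
eef_pos: [0.4022, 0.2831, -0.0278]
eef_rot: [0.702, 0.089, -0.701, 0.088]
ft_force: [-7.0, -4.2, 33.6]
gripper_width: 0.005
```

Contact is at a reported z of −27.6 mm, so real tip height is reported z plus 27.6 mm. I'll regrasp with the tips really at about 35 mm, which is a reported 8 mm.

Emit:
move_arm --deltas '[{"jaw": 0,"x": 0,"y": 0,"z": 0.3,"ax": 0,"ay": 0,"az": 0},{"jaw": 0,"x": 0,"y": 0,"z": 0.9,"ax": 0,"ay": 0,"az": 0},{"jaw": 40,"x": 0,"y": 0,"z": 1,"ax": 0,"ay": 0,"az": 0},{"jaw": 40,"x": 0.3,"y": 0,"z": 0.8,"ax": 0,"ay": 0,"az": 0},{"jaw": 40,"x": 0.9,"y": 0,"z": 0,"ax": 0,"ay": 0,"az": 0},{"jaw": 40,"x": 0.9,"y": 0,"z": 0,"ax": 0,"ay": 0,"az": 0},{"jaw": 40,"x": 0,"y": 0,"z": 0,"ax": 0,"ay": 0,"az": 0},{"jaw": 40,"x": 0,"y": 0,"z": 0,"ax": 0,"ay": 0,"az": 0}]'

```text
time: 20.8
eef_pos: [0.4857, 0.2826, 0.0879]
eef_rot: [-0.701, -0.088, 0.702, -0.088]
ft_force: [0.4, -0.1, 0.9]
gripper_width: 0.438
```

```bash
python3 - <<'E'
from fit import *
from st import st;st()
s=snap("scene","pics/s9.png");t=cv2.imread("pics/t7.png")[:,:,::-1]
rs=(385,275,45,50);rt=(125,255,30,32)
m=pinkness(s);
for R in(ALLC,):
  pass
o=np.array([.484,.29,.25])
# top unobstructed in t7 ; orient using scene+top, pink brightness normalised
def norm(x): return np.clip(x*1.3,0,1)
T=[("scene",PINK,norm(crop(m,rs)),rs)];U=[("top",PINK,norm(crop(pinkness(t),rt)),rt)]
for q in(T,U,T+U):print(fit(q,o))
E
```

```text
t 20.8 pos [0.4857 0.2826 0.0879] xax [-0.002 -0.001 -1.   ] yaw_jaw -1.3209 q [0.506 0.38  1.738 0.    1.026 1.827] F [ 0.43 -0.07  0.88] w 39.9
(array([0.48330893, 0.28989844, 0.33893794]), np.float64(27.32568755238055))
(array([0.48481859, 0.29175444, 0.19372939]), np.float64(15.606376739806123))
(array([0.48399231, 0.29031852, 0.3255984 ]), np.float64(46.63176694343214))
```

Emit:
move_arm --deltas '[{"jaw": 40,"x": 0,"y": 0,"z": -0.7,"ax": 0,"ay": 0,"az": 0},{"jaw": 40,"x": 0,"y": 0,"z": -0.6,"ax": 0,"ay": 0,"az": 0},{"jaw": 40,"x": 0,"y": 0,"z": -0.4,"ax": 0,"ay": 0,"az": 0},{"jaw": 40,"x": 0,"y": 0,"z": -0.2,"ax": 0,"ay": 0,"az": 0},{"jaw": 40,"x": 0,"y": 0,"z": -0.1,"ax": 0,"ay": 0,"az": 0},{"jaw": 40,"x": 0,"y": 0,"z": 0,"ax": 0,"ay": 0,"az": 0},{"jaw": 24,"x": 0,"y": 0,"z": 0,"ax": 0,"ay": 0,"az": 0},{"jaw": 20,"x": 0,"y": 0,"z": 0,"ax": 0,"ay": 0,"az": 0}]' --grip_force 15

```text
time: 21.65
eef_pos: [0.4865, 0.2834, 0.0095]
eef_rot: [0.702, 0.089, -0.701, 0.088]
ft_force: [-0.7, 0.4, 0.2]
gripper_width: 0.294
```

Emit:
move_arm --deltas '[{"jaw": 16,"x": 0,"y": 0,"z": 0,"ax": 0,"ay": 0,"az": 0},{"jaw": 13,"x": 0,"y": 0,"z": 0,"ax": 0,"ay": 0,"az": 0},{"jaw": 10,"x": 0,"y": 0,"z": 0,"ax": 0,"ay": 0,"az": 0},{"jaw": 6,"x": 0,"y": 0,"z": 0,"ax": 0,"ay": 0,"az": 0},{"jaw": 4,"x": 0,"y": 0,"z": 0,"ax": 0,"ay": 0,"az": 0},{"jaw": 4,"x": 0,"y": 0,"z": 0,"ax": 0,"ay": 0,"az": 0},{"jaw": 4,"x": 0,"y": 0,"z": 0,"ax": 0,"ay": 0,"az": 0},{"jaw": 4,"x": 0,"y": 0,"z": 0,"ax": 0,"ay": 0,"az": 0}]'

```text
time: 22.45
eef_pos: [0.486, 0.283, 0.0086]
eef_rot: [0.702, 0.088, -0.702, 0.089]
ft_force: [0.2, -0.2, 0.8]
gripper_width: 0.11
```

Gripped: the opening is 10.0 mm, which is the plate's thickness. Lifting, then carrying the clip to above the grey press.

Emit:
move_arm --deltas '[{"jaw": 4,"x": 0,"y": 0,"z": 0.1,"ax": 0,"ay": 0,"az": 0},{"jaw": 4,"x": 0,"y": 0,"z": 0.3,"ax": 0,"ay": 0,"az": 0},{"jaw": 4,"x": 0,"y": 0,"z": 0.5,"ax": 0,"ay": 0,"az": 0},{"jaw": 4,"x": 0,"y": 0,"z": 0.6,"ax": 0,"ay": 0,"az": 0},{"jaw": 4,"x": 0,"y": 0,"z": 0.6,"ax": 0,"ay": 0,"az": 0},{"jaw": 4,"x": 0.065,"y": -0.3,"z": 0.2,"ax": 0,"ay": 0,"az": 0.1},{"jaw": 4,"x": 0.12,"y": -0.6,"z": 0.1,"ax": 0,"ay": 0,"az": 0.1},{"jaw": 4,"x": 0.14,"y": -0.75,"z": 0,"ax": 0,"ay": 0,"az": 0.1}]'

```text
time: 23.25
eef_pos: [0.4993, 0.2164, 0.1052]
eef_rot: [0.701, 0.099, -0.7, 0.098]
ft_force: [0.6, 0.4, -1.6]
gripper_width: 0.111
```

Emit:
move_arm --deltas '[{"jaw": 4,"x": 0.16,"y": -0.85,"z": 0,"ax": 0,"ay": 0,"az": 0.1},{"jaw": 4,"x": 0.16,"y": -0.85,"z": 0,"ax": 0,"ay": 0,"az": 0.1},{"jaw": 4,"x": 0.16,"y": -0.85,"z": 0,"ax": 0,"ay": 0,"az": 0},{"jaw": 4,"x": 0.16,"y": -0.85,"z": 0,"ax": 0,"ay": 0,"az": 0},{"jaw": 4,"x": 0.16,"y": -0.85,"z": 0,"ax": 0,"ay": 0,"az": 0},{"jaw": 4,"x": 0.16,"y": -0.85,"z": 0,"ax": 0,"ay": 0,"az": 0},{"jaw": 4,"x": 0.16,"y": -0.85,"z": 0,"ax": 0,"ay": 0,"az": 0},{"jaw": 4,"x": 0.16,"y": -0.85,"z": 0,"ax": 0,"ay": 0,"az": 0}]'

```text
time: 24.05
eef_pos: [0.5495, -0.0571, 0.1043]
eef_rot: [-0.699, -0.104, 0.7, -0.104]
ft_force: [0.5, -0.5, -1.3]
gripper_width: 0.101
```

Emit:
move_arm --deltas '[{"jaw": 4,"x": 0.16,"y": -0.85,"z": 0,"ax": 0,"ay": 0,"az": 0},{"jaw": 4,"x": 0.16,"y": -0.85,"z": 0,"ax": 0,"ay": 0,"az": 0},{"jaw": 4,"x": 0.14,"y": -0.75,"z": -0.2,"ax": 0,"ay": 0,"az": 0},{"jaw": 4,"x": 0.1,"y": -0.53,"z": -0.4,"ax": 0,"ay": 0,"az": 0},{"jaw": 4,"x": 0,"y": 0,"z": -0.2,"ax": 0,"ay": 0,"az": 0},{"jaw": 4,"x": 0,"y": 0,"z": 0,"ax": 0,"ay": 0,"az": 0},{"jaw": 4,"x": 0,"y": 0,"z": 0,"ax": 0,"ay": 0,"az": 0},{"jaw": 4,"x": 0,"y": 0,"z": 0,"ax": 0,"ay": 0,"az": 0}]'

```text
time: 24.85
eef_pos: [0.5728, -0.1733, 0.0733]
eef_rot: [0.7, 0.104, -0.699, 0.104]
ft_force: [0.4, -0.2, -0.6]
gripper_width: 0.108
```

```bash
python3 - <<'E'
from ov import *
from st import st;s0=st();P=s0["eef_pos"]
t=snap("top","pics/t10.png");s=snap("scene","pics/s10.png")
z0=P[2]-.0086;print("clip z",z0)
a=.295;c0=np.array([P[0]-.008*np.sin(a),P[1]+.008*np.cos(a),a]);print("expected clip",c0)
u=np.int32(proj("scene",[c0[0],c0[1],z0+.03]));rs=(u[0]-25,u[1]-28,50,56)
m=pinkness(s);y,x=np.nonzero(crop(m>.4,rs));print(rs,len(x),x.min(),x.max(),y.min(),y.max())
# shell only fit (plate partly hidden): compare shell centroid with the render
SH=[PINK[1]]
print("proj shell centre",proj("scene",[c0[0]-.011*np.sin(a),c0[1]+.011*np.cos(a),z0+.0205]))
F=[.4840,.2905]
k=9;o=overlay(s[:,:,::-1],"scene",[(ALLC,c0,z0,(255,255,0)),(POCK+HL+HR,[.6373,-.1462,.295],0,(0,255,255))],(240,150,85,66),k)
cv2.imwrite("pics/o10.png",o)
E
```

```text
t 24.85 pos [ 0.5728 -0.1733  0.0733] xax [ 0.001 -0.    -1.   ] yaw_jaw -1.2751 q [-0.313  0.444  1.671  0.     1.025  0.962] F [ 0.4  -0.2  -0.56] w 9.83
clip z 0.06466761166957725
expected clip [ 0.57049194 -0.16568719  0.295     ]
(np.int32(247), np.int32(151), 50, 56) 84 17 32 21 37
proj shell centre [275.38534259 184.03541045]
```

View pics/o10.png

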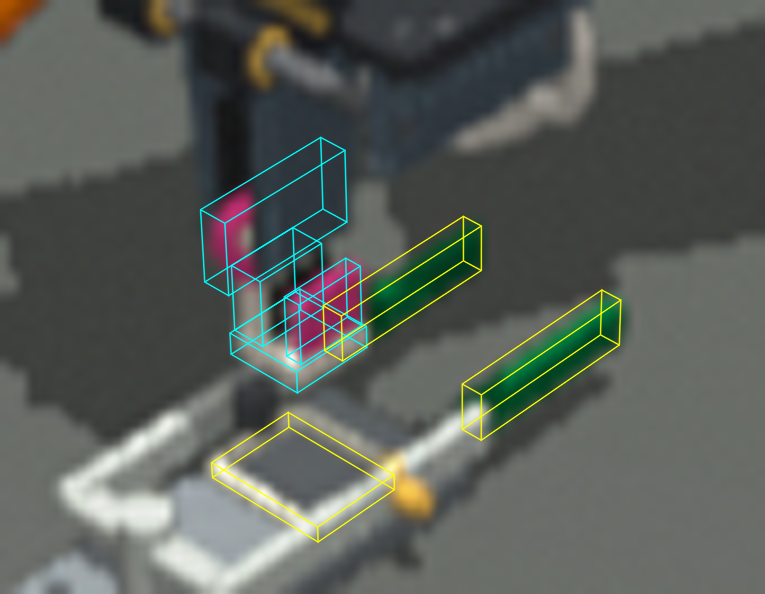

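The clip hangs above the pocket (image count: 12, so no more views). The shell at about (320,310) in the crop sits within a pixel of the model, and the pocket outline matches the white walls. I'll refine numerically.

```bash
cat > m10.py <<'E'
from ov import *
s=cv2.imread("pics/s10.png")[:,:,::-1];t=cv2.imread("pics/t10.png")[:,:,::-1]
SH=[PINK[1]];a=.2957
def fit2(n,im,boxes,roi,x0,z0,a):
    T=crop(pinkness(im),roi);T=np.clip(T/np.percentile(T[T>.2],75),0,1)
    f=lambda v:((cv2.GaussianBlur(render(n,boxes,[x0[0]+v[0]*.01,x0[1]+v[1]*.01,a],roi,z0)-T,(0,0),.8))**2).sum()
    best=min((minimize(f,d,method="Nelder-Mead",options=dict(initial_simplex=np.array(d)+[[0,0],[.4,0],[0,.4]],xatol=1e-3)) for d in((0,0),(.3,.3),(-.3,.2),(.2,-.3))),key=lambda o:o.fun)
    return x0+best.x*.01,best.fun,T.sum()
x0=np.array([.5705,-.1657])
r=(268,172,22,24)
print("now scene",fit2("scene",s,SH,r,x0,.0647,a))
s9=cv2.imread("pics/s9.png")[:,:,::-1]
# start pose, shell only (lower right blob)
for f in("s2","s9"):
    im=cv2.imread(f"pics/{f}.png")[:,:,::-1].copy();m=pinkness(im)
    n,l,st_,cen=cv2.connectedComponentsWithStats((m[270:325,385:440]>.3).astype(np.uint8));print(f,st_[1:],cen[1:]+[385,270])
m=pinkness(t);y,x=np.nonzero(m[150:300,250:380]>.3);print("top pink",len(x),(x.mean()+250,y.mean()+150) if len(x) else 0)
w=proj("top",[.5705,-.1657,.09]);print("top expect",w)
E
python3 m10.py
```

```text
now scene (array([ 0.56936334, -0.16695966]), np.float64(2.3377954298342045), np.float64(57.07777777777778))
s2 [[ 18  16  16  18 136]
 [ 26  30  11  14  73]] [[409.81617647 294.36029412]
 [416.04109589 306.21917808]]
s9 [[ 18  16  16  18 129]
 [ 26  30  10  14  66]] [[409.96124031 294.31007752]
 [415.86363636 306.68181818]]
top pink 48 (np.float64(252.16666666666666), np.float64(181.6875))
top expect [317.78256657 234.9491236 ]
```

```bash
cat > m11.py <<'E'
from fit import *
t=cv2.imread("pics/t0.png")[:,:,::-1];s=cv2.imread("pics/s0.png")[:,:,::-1]
rp=(295,225,60,70);rq=(255,160,75,60)
for st in(-107,-111,-115):
    H=[box(-181,st,26,34,21,39),box(-181,st,-34,-26,21,39)]
    def nm(im,r):
        T=crop(green(im),r);return np.clip(T/np.percentile(T[T>.3],50),0,1)
    P=[("top",H,nm(t,rp),rp)];Q=[("scene",H,nm(s,rq),rq)]
    for k,tt in(("top",P),("sc",Q),("both",P+Q)):
        p,f=fit(tt,np.array([.637,-.146,.295]));a=p[2]
        print(st,k,p.round(4),round(f,1),"nest",(p[:2]+-.07*np.array([np.cos(a),np.sin(a)])).round(4))
# walls: bright thresholds in top around the pocket, template of rectangular ring
def ring(n,p,roi,tk):
    K,R,tt=CAMS[n];x,y,a=p;u0,v0,w,h=roi;S=6;im=np.zeros((h*S,w*S),np.uint8)
    def q(c):
        c=np.array(c)/1000;P=np.stack([x+c[:,0]*np.cos(a)-c[:,1]*np.sin(a),y+c[:,0]*np.sin(a)+c[:,1]*np.cos(a),np.full(4,.018)])
        z=(K@(R@P+tt[:,None])).T;return np.int32(((z[:,:2]/z[:,2:]+.5-[u0,v0])*S)*16)
    X=17+tk;Y=23+tk
    cv2.fillConvexPoly(im,q([(-X,-Y),(-X,Y),(X,Y),(X,-Y)]),255,shift=4);cv2.fillConvexPoly(im,q([(-17,-23),(-17,23),(17,23),(17,-23)]),0,shift=4)
    return cv2.resize(im,(w,h),interpolation=cv2.INTER_AREA)/255.
for n,im in(("top",t),("scene",s)):
    u=np.int32(proj(n,[.5703,-.1666,.018]));r=(u[0]-18,u[1]-18,36,36)
    f=im.astype(float);T=crop(np.clip((f.min(2)-150)/70,0,1),r)
    best=[]
    for tk in(2,3,4):
        c=lambda v:-(T*(g:=ring(n,[.5703+v[0]*.01,-.1666+v[1]*.01,.295],r,tk))).sum()/np.sqrt((g**2).sum())
        o=min((minimize(c,d,method="Nelder-Mead",options=dict(initial_simplex=np.array(d)+[[0,0],[.3,0],[0,.3]])) for d in((0,0),(.2,.2),(-.2,.2),(.2,-.2),(-.2,-.2))),key=lambda o:o.fun);best.append((tk,round(o.fun,2),(np.array([.5703,-.1666])+o.x*.01).round(4)))
    print(n,best)
E
python3 m11.py
```

```text
-107 top [ 0.636  -0.1466  0.2952] 11.0 nest [ 0.569  -0.1669]
-107 sc [ 0.6282 -0.1398  0.3563] 20.1 nest [ 0.5626 -0.1642]
-107 both [ 0.6333 -0.1458  0.3065] 35.9 nest [ 0.5666 -0.1669]
-111 top [ 0.6372 -0.1463  0.294 ] 8.0 nest [ 0.5702 -0.1666]
-111 sc [ 0.63   -0.141   0.3418] 15.3 nest [ 0.564  -0.1645]
-111 both [ 0.6348 -0.1445  0.3094] 26.6 nest [ 0.5681 -0.1658]
-115 top [ 0.6392 -0.1451  0.2984] 8.0 nest [ 0.5723 -0.1657]
-115 sc [ 0.6338 -0.1447  0.311 ] 11.6 nest [ 0.5672 -0.1661]
-115 both [ 0.6365 -0.1445  0.3069] 22.3 nest [ 0.5698 -0.1656]
top [(2, np.float64(-7.88), array([ 0.5688, -0.1666])), (3, np.float64(-8.65), array([ 0.5687, -0.1666])), (4, np.float64(-9.01), array([ 0.5689, -0.167 ]))]
scene [(2, np.float64(-5.02), array([ 0.5696, -0.1702])), (3, np.float64(-5.18), array([ 0.5697, -0.171 ])), (4, np.float64(-5.35), array([ 0.5703, -0.1723]))]
```

Emit:
move_arm --deltas '[{"jaw": 4,"x": -0.025,"y": -0.025,"z": -0.3,"ax": 0,"ay": 0,"az": 0},{"jaw": 4,"x": 0,"y": 0,"z": -0.35,"ax": 0,"ay": 0,"az": 0},{"jaw": 4,"x": 0,"y": 0,"z": -0.25,"ax": 0,"ay": 0,"az": 0},{"jaw": 4,"x": 0,"y": 0,"z": -0.15,"ax": 0,"ay": 0,"az": 0},{"jaw": 4,"x": 0,"y": 0,"z": -0.05,"ax": 0,"ay": 0,"az": 0},{"jaw": 4,"x": 0,"y": 0,"z": -0.05,"ax": 0,"ay": 0,"az": 0},{"jaw": 4,"x": 0,"y": 0,"z": -0.05,"ax": 0,"ay": 0,"az": 0},{"jaw": 4,"x": 0,"y": 0,"z": 0,"ax": 0,"ay": 0,"az": 0}]'

```text
time: 25.75
eef_pos: [0.5717, -0.1752, 0.0247]
eef_rot: [0.7, 0.104, -0.699, 0.104]
ft_force: [-0.0, -0.6, -1.3]
gripper_width: 0.111
```

Emit:
move_arm --deltas '[{"jaw": 4,"x": 0,"y": 0,"z": -0.02,"ax": 0,"ay": 0,"az": 0},{"jaw": 4,"x": 0,"y": 0,"z": -0.02,"ax": 0,"ay": 0,"az": 0},{"jaw": 4,"x": 0,"y": 0,"z": -0.02,"ax": 0,"ay": 0,"az": 0},{"jaw": 4,"x": 0,"y": 0,"z": -0.02,"ax": 0,"ay": 0,"az": 0},{"jaw": 4,"x": 0,"y": 0,"z": 0,"ax": 0,"ay": 0,"az": 0},{"jaw": 4,"x": 0,"y": 0,"z": 0,"ax": 0,"ay": 0,"az": 0},{"jaw": 4,"x": 0,"y": 0,"z": 0,"ax": 0,"ay": 0,"az": 0},{"jaw": 4,"x": 0,"y": 0,"z": 0,"ax": 0,"ay": 0,"az": 0}]'

```text
time: 26.55
eef_pos: [0.5716, -0.1751, 0.0214]
eef_rot: [0.699, 0.104, -0.699, 0.104]
ft_force: [-0.6, -0.8, -2.0]
gripper_width: 0.106
```

Emit:
move_arm --deltas '[{"jaw": 4,"x": 0,"y": 0,"z": -0.01,"ax": 0,"ay": 0,"az": 0},{"jaw": 4,"x": 0,"y": 0,"z": -0.01,"ax": 0,"ay": 0,"az": 0},{"jaw": 4,"x": 0,"y": 0,"z": -0.01,"ax": 0,"ay": 0,"az": 0},{"jaw": 4,"x": 0,"y": 0,"z": 0,"ax": 0,"ay": 0,"az": 0},{"jaw": 4,"x": 0,"y": 0,"z": 0,"ax": 0,"ay": 0,"az": 0},{"jaw": 4,"x": 0,"y": 0,"z": 0,"ax": 0,"ay": 0,"az": 0},{"jaw": 4,"x": 0,"y": 0,"z": 0,"ax": 0,"ay": 0,"az": 0},{"jaw": 4,"x": 0,"y": 0,"z": 0,"ax": 0,"ay": 0,"az": 0}]'

```text
time: 27.35
eef_pos: [0.5717, -0.1752, 0.0206]
eef_rot: [0.7, 0.104, -0.699, 0.104]
ft_force: [-2.5, 0.5, 4.9]
gripper_width: 0.109
```

Contact came at a clip height of 12.0 mm, which is the pocket floor and well below the 18 mm wall tops. Releasing, going up, and checking.

Emit:
move_arm --deltas '[{"jaw": 11,"x": 0,"y": 0,"z": 0.01,"ax": 0,"ay": 0,"az": 0},{"jaw": 14,"x": 0,"y": 0,"z": 0.01,"ax": 0,"ay": 0,"az": 0},{"jaw": 20,"x": 0,"y": 0,"z": 0,"ax": 0,"ay": 0,"az": 0},{"jaw": 34,"x": 0,"y": 0,"z": 0,"ax": 0,"ay": 0,"az": 0},{"jaw": 34,"x": 0,"y": 0,"z": 0,"ax": 0,"ay": 0,"az": 0},{"jaw": 34,"x": 0,"y": 0,"z": 0.2,"ax": 0,"ay": 0,"az": 0},{"jaw": 34,"x": 0,"y": 0,"z": 0.6,"ax": 0,"ay": 0,"az": 0},{"jaw": 34,"x": 0,"y": 0,"z": 0.9,"ax": 0,"ay": 0,"az": 0}]'

```text
time: 28.15
eef_pos: [0.5701, -0.1746, 0.0883]
eef_rot: [-0.698, -0.104, 0.701, -0.103]
ft_force: [0.7, 0.2, 0.4]
gripper_width: 0.372
```

Emit:
move_arm --deltas '[{"jaw": 91,"x": -0.3,"y": -0.05,"z": 0.5,"ax": 0,"ay": 0,"az": 0},{"jaw": 91,"x": -0.4,"y": -0.05,"z": 0,"ax": 0,"ay": 0,"az": 0},{"jaw": 91,"x": -0.5,"y": -0.1,"z": 0,"ax": 0,"ay": 0,"az": 0},{"jaw": 91,"x": -0.4,"y": -0.1,"z": 0,"ax": 0,"ay": 0,"az": 0.1},{"jaw": 91,"x": 0,"y": 0,"z": 0,"ax": 0,"ay": 0,"az": 0},{"jaw": 91,"x": 0,"y": 0,"z": 0,"ax": 0,"ay": 0,"az": 0},{"jaw": 91,"x": 0,"y": 0,"z": 0,"ax": 0,"ay": 0,"az": 0},{"jaw": 91,"x": 0,"y": 0,"z": 0,"ax": 0,"ay": 0,"az": 0}]'

```text
time: 28.95
eef_pos: [0.5085, -0.1871, 0.109]
eef_rot: [0.699, 0.107, -0.699, 0.107]
ft_force: [-0.3, -0.8, -0.9]
gripper_width: 0.992
```

```bash
cat > m12.py <<'E'
from ov import *
from st import st;st()
import sys
n=sys.argv[1]
s=snap("scene",f"pics/s{n}.png");t=snap("top",f"pics/t{n}.png")
rs=(250,155,60,60);rt=(285,200,50,55)
for nm,im,r in(("scene",s,rs),("top",t,rt)):
    k,l,q,c=cv2.connectedComponentsWithStats((crop(pinkness(im),r)>.3).astype(np.uint8));print(nm,q[1:].tolist(),(c[1:]+r[:2]).round(2).tolist())
nm=lambda im,r:np.clip(crop(pinkness(im),r)*1.3,0,1)
x0=np.array([.5693,-.1667,.297])
T=[("scene",PINK,nm(s,rs),rs)];U=[("top",PINK,nm(t,rt),rt)]
for k,q in(("scene",T),("top",U),("both",T+U)):print(k,fit(q,x0,.012))
E
python3 m12.py 12
```

```text
t 28.95 pos [ 0.5085 -0.1871  0.109 ] xax [ 0.001 -0.    -1.   ] yaw_jaw -1.2672 q [-0.374  0.329  1.758  0.     1.054  0.893] F [-0.28 -0.79 -0.91] w 90.48
scene [[14, 27, 15, 15, 122], [23, 39, 8, 10, 63]] [[270.89, 188.63], [276.48, 198.35]]
top [] []
scene (array([ 0.56733659, -0.16919068,  0.42622344]), np.float64(11.75253968102115))
top (array([ 0.49017578, -0.07801352, -0.04828273]), np.float64(0.6421503055943818))
both (array([ 0.56760167, -0.16864333,  0.39623972]), np.float64(117.28125973612406))
```

The clip is standing in the pocket: the scene fit agrees with the pocket centre to about 2 mm. Now I'll check mug clearance and go down to straddle the handles.

```bash
python3 -c "
from h import *
for u,z in(((397,303),.085),((367,307),.045)):print(ray('top',u,z))"
```

```text
[ 0.41114599 -0.35054983  0.085     ]
[ 0.39990565 -0.28752431  0.045     ]
```

Emit:
move_arm --deltas '[{"jaw": 91,"x": -0.1,"y": -0.01,"z": -0.5,"ax": 0,"ay": 0,"az": 0},{"jaw": 91,"x": -0.05,"y": 0,"z": -0.5,"ax": 0,"ay": 0,"az": 0},{"jaw": 91,"x": 0,"y": 0,"z": -0.4,"ax": 0,"ay": 0,"az": 0},{"jaw": 91,"x": 0,"y": 0,"z": -0.2,"ax": 0,"ay": 0,"az": 0},{"jaw": 91,"x": 0,"y": 0,"z": 0,"ax": 0,"ay": 0,"az": 0},{"jaw": 91,"x": 0,"y": 0,"z": 0,"ax": 0,"ay": 0,"az": 0},{"jaw": 91,"x": 0,"y": 0,"z": 0,"ax": 0,"ay": 0,"az": 0},{"jaw": 91,"x": 0,"y": 0,"z": 0,"ax": 0,"ay": 0,"az": 0}]'

```text
time: 29.85
eef_pos: [0.5022, -0.1878, 0.0458]
eef_rot: [0.7, 0.106, -0.698, 0.107]
ft_force: [0.2, -0.5, 0.7]
gripper_width: 0.998
```

Emit:
move_arm --deltas '[{"jaw": 91,"x": 0,"y": 0,"z": -0.3,"ax": 0,"ay": 0,"az": 0},{"jaw": 91,"x": 0,"y": 0,"z": -0.3,"ax": 0,"ay": 0,"az": 0},{"jaw": 91,"x": 0,"y": 0,"z": -0.15,"ax": 0,"ay": 0,"az": 0},{"jaw": 91,"x": 0,"y": 0,"z": -0.1,"ax": 0,"ay": 0,"az": 0},{"jaw": 91,"x": 0,"y": 0,"z": -0.05,"ax": 0,"ay": 0,"az": 0},{"jaw": 91,"x": 0,"y": 0,"z": 0,"ax": 0,"ay": 0,"az": 0},{"jaw": 91,"x": 0,"y": 0,"z": 0,"ax": 0,"ay": 0,"az": 0},{"jaw": 91,"x": 0,"y": 0,"z": 0,"ax": 0,"ay": 0,"az": 0}]'

```text
time: 30.65
eef_pos: [0.5019, -0.1877, 0.0093]
eef_rot: [0.699, 0.107, -0.699, 0.107]
ft_force: [0.9, -0.8, -0.1]
gripper_width: 1.001
```

Emit:
move_arm --deltas '[{"jaw": 91,"x": 0,"y": 0,"z": -0.15,"ax": 0,"ay": 0,"az": 0},{"jaw": 91,"x": 0,"y": 0,"z": -0.15,"ax": 0,"ay": 0,"az": 0},{"jaw": 91,"x": 0,"y": 0,"z": -0.15,"ax": 0,"ay": 0,"az": 0},{"jaw": 91,"x": 0,"y": 0,"z": -0.1,"ax": 0,"ay": 0,"az": 0},{"jaw": 91,"x": 0,"y": 0,"z": -0.05,"ax": 0,"ay": 0,"az": 0},{"jaw": 85,"x": 0,"y": 0,"z": 0,"ax": 0,"ay": 0,"az": 0},{"jaw": 80,"x": 0,"y": 0,"z": 0,"ax": 0,"ay": 0,"az": 0},{"jaw": 75,"x": 0,"y": 0,"z": 0,"ax": 0,"ay": 0,"az": 0}]' --grip_force 8

```text
time: 31.45
eef_pos: [0.5018, -0.1876, -0.0148]
eef_rot: [0.699, 0.107, -0.699, 0.107]
ft_force: [0.3, -0.3, -0.3]
gripper_width: 0.833
```

Emit:
move_arm --deltas '[{"jaw": 73,"x": 0,"y": 0,"z": 0,"ax": 0,"ay": 0,"az": 0},{"jaw": 71,"x": 0,"y": 0,"z": 0,"ax": 0,"ay": 0,"az": 0},{"jaw": 69,"x": 0,"y": 0,"z": 0,"ax": 0,"ay": 0,"az": 0},{"jaw": 67,"x": 0,"y": 0,"z": 0,"ax": 0,"ay": 0,"az": 0},{"jaw": 65,"x": 0,"y": 0,"z": 0,"ax": 0,"ay": 0,"az": 0},{"jaw": 63,"x": 0,"y": 0,"z": 0,"ax": 0,"ay": 0,"az": 0},{"jaw": 62,"x": 0,"y": 0,"z": 0,"ax": 0,"ay": 0,"az": 0},{"jaw": 62,"x": 0,"y": 0,"z": 0,"ax": 0,"ay": 0,"az": 0}]'

```text
time: 32.25
eef_pos: [0.501, -0.1876, -0.0152]
eef_rot: [-0.699, -0.107, 0.699, -0.107]
ft_force: [-3.9, -1.1, 1.5]
gripper_width: 0.682
```

```bash
python3 -c "
from st import *;s=st();print(s['wrist_torque'],s['tau'])"
```

```text
t 32.25 pos [ 0.501  -0.1876 -0.0152] xax [-0.001 -0.    -1.   ] yaw_jaw -1.2675 q [-3.800e-01  4.680e-01  1.916e+00 -1.000e-03  7.590e-01  8.880e-01] F [-3.88 -1.08  1.46] w 62.21
[-0.15418517  0.57858284  0.01441869] [ 1.01576094e+00 -4.13052320e+01 -1.73462641e+01  4.71370071e-01
 -8.72030295e-01  7.48253282e-03]
```

Emit:
move_arm --deltas '[{"jaw": 61,"x": 0,"y": 0,"z": 0,"ax": 0,"ay": 0,"az": 0},{"jaw": 60,"x": 0,"y": 0,"z": 0,"ax": 0,"ay": 0,"az": 0},{"jaw": 59,"x": 0,"y": 0,"z": 0,"ax": 0,"ay": 0,"az": 0},{"jaw": 58,"x": 0,"y": 0,"z": 0,"ax": 0,"ay": 0,"az": 0},{"jaw": 57,"x": 0,"y": 0,"z": 0,"ax": 0,"ay": 0,"az": 0},{"jaw": 56,"x": 0,"y": 0,"z": 0,"ax": 0,"ay": 0,"az": 0},{"jaw": 56,"x": 0,"y": 0,"z": 0,"ax": 0,"ay": 0,"az": 0},{"jaw": 56,"x": 0,"y": 0,"z": 0,"ax": 0,"ay": 0,"az": 0}]'

```text
time: 33.05
eef_pos: [0.501, -0.1875, -0.0153]
eef_rot: [-0.699, -0.107, 0.699, -0.107]
ft_force: [-4.6, -1.5, 0.8]
gripper_width: 0.614
```

Emit:
move_arm --deltas '[{"jaw": 55,"x": 0,"y": 0,"z": 0,"ax": 0,"ay": 0,"az": 0},{"jaw": 54,"x": 0,"y": 0,"z": 0,"ax": 0,"ay": 0,"az": 0},{"jaw": 53,"x": 0,"y": 0,"z": 0,"ax": 0,"ay": 0,"az": 0},{"jaw": 52,"x": 0,"y": 0,"z": 0,"ax": 0,"ay": 0,"az": 0},{"jaw": 51,"x": 0,"y": 0,"z": 0,"ax": 0,"ay": 0,"az": 0},{"jaw": 50,"x": 0,"y": 0,"z": 0,"ax": 0,"ay": 0,"az": 0},{"jaw": 50,"x": 0,"y": 0,"z": 0,"ax": 0,"ay": 0,"az": 0},{"jaw": 50,"x": 0,"y": 0,"z": 0,"ax": 0,"ay": 0,"az": 0}]'

```text
time: 33.85
eef_pos: [0.5006, -0.1874, -0.0153]
eef_rot: [-0.698, -0.107, 0.7, -0.107]
ft_force: [-6.6, -2.9, 0.9]
gripper_width: 0.546
```

Emit:
move_arm --deltas '[{"jaw": 49,"x": 0,"y": 0,"z": 0,"ax": 0,"ay": 0,"az": 0},{"jaw": 48,"x": 0,"y": 0,"z": 0,"ax": 0,"ay": 0,"az": 0},{"jaw": 47,"x": 0,"y": 0,"z": 0,"ax": 0,"ay": 0,"az": 0},{"jaw": 46,"x": 0,"y": 0,"z": 0,"ax": 0,"ay": 0,"az": 0},{"jaw": 45,"x": 0,"y": 0,"z": 0,"ax": 0,"ay": 0,"az": 0},{"jaw": 45,"x": 0,"y": 0,"z": 0,"ax": 0,"ay": 0,"az": 0},{"jaw": 45,"x": 0,"y": 0,"z": 0,"ax": 0,"ay": 0,"az": 0},{"jaw": 45,"x": 0,"y": 0,"z": 0,"ax": 0,"ay": 0,"az": 0}]'

```text
time: 34.65
eef_pos: [0.5003, -0.1875, -0.0153]
eef_rot: [-0.698, -0.107, 0.7, -0.107]
ft_force: [-5.6, -2.6, 1.0]
gripper_width: 0.492
```

```bash
cat > m13.py <<'E'
from h import *
import sys
n=sys.argv[1];s=snap("scene",f"pics/s{n}.png")
from fit import pinkness,crop
r=(250,155,60,60)
for im in(cv2.imread("pics/s12.png")[:,:,::-1],s):
    P=crop(pinkness(im),r)
    k,l,q,c=cv2.connectedComponentsWithStats((P>.3).astype(np.uint8));print(q[1:].tolist(),(c[1:]+r[:2]).round(2).tolist())
E
python3 m13.py 13
```

```text
[[14, 27, 15, 15, 122], [23, 39, 8, 10, 63]] [[270.89, 188.63], [276.48, 198.35]]
[[15, 28, 16, 14, 123], [23, 39, 9, 10, 53]] [[272.33, 189.17], [277.11, 198.55]]
```

Emit:
move_arm --deltas '[{"jaw": 44.5,"x": 0,"y": 0,"z": 0,"ax": 0,"ay": 0,"az": 0},{"jaw": 44,"x": 0,"y": 0,"z": 0,"ax": 0,"ay": 0,"az": 0},{"jaw": 43.5,"x": 0,"y": 0,"z": 0,"ax": 0,"ay": 0,"az": 0},{"jaw": 43,"x": 0,"y": 0,"z": 0,"ax": 0,"ay": 0,"az": 0},{"jaw": 42.5,"x": 0,"y": 0,"z": 0,"ax": 0,"ay": 0,"az": 0},{"jaw": 42,"x": 0,"y": 0,"z": 0,"ax": 0,"ay": 0,"az": 0},{"jaw": 42,"x": 0,"y": 0,"z": 0,"ax": 0,"ay": 0,"az": 0},{"jaw": 42,"x": 0,"y": 0,"z": 0,"ax": 0,"ay": 0,"az": 0}]'

```text
time: 35.5
eef_pos: [0.5003, -0.1875, -0.0153]
eef_rot: [-0.698, -0.107, 0.7, -0.107]
ft_force: [-5.3, -2.3, 1.9]
gripper_width: 0.458
```

```bash
python3 m13.py 14
```

```text
[[14, 27, 15, 15, 122], [23, 39, 8, 10, 63]] [[270.89, 188.63], [276.48, 198.35]]
[[16, 28, 15, 14, 124], [24, 40, 9, 9, 50]] [[272.8, 189.18], [277.32, 198.52]]
```

Emit:
move_arm --deltas '[{"jaw": 41.5,"x": 0,"y": 0,"z": 0,"ax": 0,"ay": 0,"az": 0},{"jaw": 41,"x": 0,"y": 0,"z": 0,"ax": 0,"ay": 0,"az": 0},{"jaw": 40.5,"x": 0,"y": 0,"z": 0,"ax": 0,"ay": 0,"az": 0},{"jaw": 40,"x": 0,"y": 0,"z": 0,"ax": 0,"ay": 0,"az": 0},{"jaw": 39.5,"x": 0,"y": 0,"z": 0,"ax": 0,"ay": 0,"az": 0},{"jaw": 39,"x": 0,"y": 0,"z": 0,"ax": 0,"ay": 0,"az": 0},{"jaw": 39,"x": 0,"y": 0,"z": 0,"ax": 0,"ay": 0,"az": 0},{"jaw": 39,"x": 0,"y": 0,"z": 0,"ax": 0,"ay": 0,"az": 0}]'

```text
time: 36.35
eef_pos: [0.5, -0.1875, -0.0153]
eef_rot: [-0.698, -0.107, 0.7, -0.107]
ft_force: [-7.1, -2.5, 1.3]
gripper_width: 0.424
```

```bash
python3 m13.py 15
```

```text
[[14, 27, 15, 15, 122], [23, 39, 8, 10, 63]] [[270.89, 188.63], [276.48, 198.35]]
[[16, 28, 15, 14, 124], [24, 40, 9, 9, 47]] [[273.0, 189.26], [277.6, 198.34]]
```

Emit:
move_arm --deltas '[{"jaw": 38.5,"x": 0,"y": 0,"z": 0,"ax": 0,"ay": 0,"az": 0},{"jaw": 38,"x": 0,"y": 0,"z": 0,"ax": 0,"ay": 0,"az": 0},{"jaw": 37.5,"x": 0,"y": 0,"z": 0,"ax": 0,"ay": 0,"az": 0},{"jaw": 37,"x": 0,"y": 0,"z": 0,"ax": 0,"ay": 0,"az": 0},{"jaw": 36.5,"x": 0,"y": 0,"z": 0,"ax": 0,"ay": 0,"az": 0},{"jaw": 36,"x": 0,"y": 0,"z": 0,"ax": 0,"ay": 0,"az": 0},{"jaw": 36,"x": 0,"y": 0,"z": 0,"ax": 0,"ay": 0,"az": 0},{"jaw": 36,"x": 0,"y": 0,"z": 0,"ax": 0,"ay": 0,"az": 0}]'

```text
time: 37.2
eef_pos: [0.4997, -0.1875, -0.0153]
eef_rot: [-0.698, -0.107, 0.7, -0.107]
ft_force: [-8.1, -3.5, 2.7]
gripper_width: 0.392
```

```bash
python3 m13.py 16
```

```text
[[14, 27, 15, 15, 122], [23, 39, 8, 10, 63]] [[270.89, 188.63], [276.48, 198.35]]
[[16, 28, 15, 15, 129], [24, 40, 9, 9, 43]] [[273.09, 189.55], [277.51, 198.21]]
```

Emit:
move_arm --deltas '[{"jaw": 35.5,"x": 0,"y": 0,"z": 0,"ax": 0,"ay": 0,"az": 0},{"jaw": 35,"x": 0,"y": 0,"z": 0,"ax": 0,"ay": 0,"az": 0},{"jaw": 34.5,"x": 0,"y": 0,"z": 0,"ax": 0,"ay": 0,"az": 0},{"jaw": 34,"x": 0,"y": 0,"z": 0,"ax": 0,"ay": 0,"az": 0},{"jaw": 33.5,"x": 0,"y": 0,"z": 0,"ax": 0,"ay": 0,"az": 0},{"jaw": 33.5,"x": 0,"y": 0,"z": 0,"ax": 0,"ay": 0,"az": 0},{"jaw": 33.5,"x": 0,"y": 0,"z": 0,"ax": 0,"ay": 0,"az": 0},{"jaw": 33.5,"x": 0,"y": 0,"z": 0,"ax": 0,"ay": 0,"az": 0}]'

```text
time: 38.05
eef_pos: [0.4997, -0.1875, -0.0153]
eef_rot: [-0.698, -0.107, 0.7, -0.107]
ft_force: [-7.5, -3.4, 2.1]
gripper_width: 0.389
```

```bash
python3 m13.py 17
```

```text
[[14, 27, 15, 15, 122], [23, 39, 8, 10, 63]] [[270.89, 188.63], [276.48, 198.35]]
[[16, 28, 15, 15, 129], [24, 40, 9, 9, 44]] [[273.09, 189.48], [277.43, 198.3]]
```

It stalls at 35.5 mm against a 33.5 mm command, so the catch is resisting. I'll raise the force step by step, keeping the command close.

Emit:
move_arm --deltas '[{"jaw": 33.5,"x": 0,"y": 0,"z": 0,"ax": 0,"ay": 0,"az": 0},{"jaw": 33.5,"x": 0,"y": 0,"z": 0,"ax": 0,"ay": 0,"az": 0},{"jaw": 33.5,"x": 0,"y": 0,"z": 0,"ax": 0,"ay": 0,"az": 0},{"jaw": 33.5,"x": 0,"y": 0,"z": 0,"ax": 0,"ay": 0,"az": 0},{"jaw": 33.5,"x": 0,"y": 0,"z": 0,"ax": 0,"ay": 0,"az": 0},{"jaw": 33.5,"x": 0,"y": 0,"z": 0,"ax": 0,"ay": 0,"az": 0},{"jaw": 33.5,"x": 0,"y": 0,"z": 0,"ax": 0,"ay": 0,"az": 0},{"jaw": 33.5,"x": 0,"y": 0,"z": 0,"ax": 0,"ay": 0,"az": 0}]' --grip_force 11

```text
time: 38.9
eef_pos: [0.4996, -0.1876, -0.0153]
eef_rot: [-0.698, -0.107, 0.7, -0.107]
ft_force: [-7.6, -3.4, 2.3]
gripper_width: 0.373
```

```bash
python3 m13.py 18
```

```text
[[14, 27, 15, 15, 122], [23, 39, 8, 10, 63]] [[270.89, 188.63], [276.48, 198.35]]
[[16, 28, 15, 15, 130], [24, 40, 9, 9, 43]] [[273.3, 189.59], [277.33, 198.33]]
```

Emit:
move_arm --deltas '[{"jaw": 33,"x": 0,"y": 0,"z": 0,"ax": 0,"ay": 0,"az": 0},{"jaw": 32.5,"x": 0,"y": 0,"z": 0,"ax": 0,"ay": 0,"az": 0},{"jaw": 32,"x": 0,"y": 0,"z": 0,"ax": 0,"ay": 0,"az": 0},{"jaw": 32,"x": 0,"y": 0,"z": 0,"ax": 0,"ay": 0,"az": 0},{"jaw": 32,"x": 0,"y": 0,"z": 0,"ax": 0,"ay": 0,"az": 0},{"jaw": 32,"x": 0,"y": 0,"z": 0,"ax": 0,"ay": 0,"az": 0},{"jaw": 32,"x": 0,"y": 0,"z": 0,"ax": 0,"ay": 0,"az": 0},{"jaw": 32,"x": 0,"y": 0,"z": 0,"ax": 0,"ay": 0,"az": 0}]' --grip_force 13

```text
time: 39.75
eef_pos: [0.4995, -0.1876, -0.0153]
eef_rot: [-0.698, -0.107, 0.7, -0.107]
ft_force: [-7.9, -3.0, 2.7]
gripper_width: 0.357
```

```bash
python3 m13.py 19
```

```text
[[14, 27, 15, 15, 122], [23, 39, 8, 10, 63]] [[270.89, 188.63], [276.48, 198.35]]
[[16, 28, 15, 15, 125], [24, 40, 9, 8, 42]] [[273.43, 189.47], [277.38, 198.21]]
```

Emit:
move_arm --deltas '[{"jaw": 31.5,"x": 0,"y": 0,"z": 0,"ax": 0,"ay": 0,"az": 0},{"jaw": 31,"x": 0,"y": 0,"z": 0,"ax": 0,"ay": 0,"az": 0},{"jaw": 31,"x": 0,"y": 0,"z": 0,"ax": 0,"ay": 0,"az": 0},{"jaw": 31,"x": 0,"y": 0,"z": 0,"ax": 0,"ay": 0,"az": 0},{"jaw": 31,"x": 0,"y": 0,"z": 0,"ax": 0,"ay": 0,"az": 0},{"jaw": 31,"x": 0,"y": 0,"z": 0,"ax": 0,"ay": 0,"az": 0},{"jaw": 31,"x": 0,"y": 0,"z": 0,"ax": 0,"ay": 0,"az": 0},{"jaw": 31,"x": 0,"y": 0,"z": 0,"ax": 0,"ay": 0,"az": 0}]' --grip_force 13

```text
time: 40.6
eef_pos: [0.4995, -0.1876, -0.0153]
eef_rot: [-0.698, -0.107, 0.7, -0.107]
ft_force: [-7.9, -3.3, 2.2]
gripper_width: 0.363
```

```bash
python3 m13.py 20
```

```text
[[14, 27, 15, 15, 122], [23, 39, 8, 10, 63]] [[270.89, 188.63], [276.48, 198.35]]
[[16, 28, 15, 15, 125], [24, 40, 9, 8, 42]] [[273.43, 189.47], [277.38, 198.21]]
```

Emit:
move_arm --deltas '[{"jaw": 31,"x": 0,"y": 0,"z": 0,"ax": 0,"ay": 0,"az": 0},{"jaw": 31,"x": 0,"y": 0,"z": 0,"ax": 0,"ay": 0,"az": 0},{"jaw": 31,"x": 0,"y": 0,"z": 0,"ax": 0,"ay": 0,"az": 0},{"jaw": 31,"x": 0,"y": 0,"z": 0,"ax": 0,"ay": 0,"az": 0},{"jaw": 31,"x": 0,"y": 0,"z": 0,"ax": 0,"ay": 0,"az": 0},{"jaw": 31,"x": 0,"y": 0,"z": 0,"ax": 0,"ay": 0,"az": 0},{"jaw": 31,"x": 0,"y": 0,"z": 0,"ax": 0,"ay": 0,"az": 0},{"jaw": 31,"x": 0,"y": 0,"z": 0,"ax": 0,"ay": 0,"az": 0}]' --grip_force 15

```text
time: 41.45
eef_pos: [0.4996, -0.1875, -0.0153]
eef_rot: [-0.698, -0.107, 0.7, -0.107]
ft_force: [-7.4, -2.7, 2.1]
gripper_width: 0.338
```

```bash
python3 m13.py 21
```

```text
[[14, 27, 15, 15, 122], [23, 39, 8, 10, 63]] [[270.89, 188.63], [276.48, 198.35]]
[[16, 28, 16, 15, 129], [23, 39, 9, 10, 51]] [[273.57, 189.62], [276.98, 198.08]]
```

At 15 N it gave: the opening ran to the command and stopped (30.8 mm), and the shell jumped toward the block and away from the pad. I'm opening now.

Emit:
move_arm --deltas '[{"jaw": 34,"x": 0,"y": 0,"z": 0,"ax": 0,"ay": 0,"az": 0},{"jaw": 40,"x": 0,"y": 0,"z": 0,"ax": 0,"ay": 0,"az": 0},{"jaw": 47,"x": 0,"y": 0,"z": 0,"ax": 0,"ay": 0,"az": 0},{"jaw": 54,"x": 0,"y": 0,"z": 0,"ax": 0,"ay": 0,"az": 0},{"jaw": 61,"x": 0,"y": 0,"z": 0,"ax": 0,"ay": 0,"az": 0},{"jaw": 70,"x": 0,"y": 0,"z": 0,"ax": 0,"ay": 0,"az": 0},{"jaw": 80,"x": 0,"y": 0,"z": 0,"ax": 0,"ay": 0,"az": 0},{"jaw": 91,"x": 0,"y": 0,"z": 0,"ax": 0,"ay": 0,"az": 0}]'

```text
time: 42.3
eef_pos: [0.5028, -0.1878, -0.0145]
eef_rot: [0.7, 0.106, -0.698, 0.107]
ft_force: [0.1, 0.2, -0.2]
gripper_width: 0.906
```

Emit:
move_arm --deltas '[{"jaw": 91,"x": 0,"y": 0,"z": 0,"ax": 0,"ay": 0,"az": 0},{"jaw": 91,"x": 0,"y": 0,"z": 0,"ax": 0,"ay": 0,"az": 0},{"jaw": 91,"x": 0,"y": 0,"z": 0.3,"ax": 0,"ay": 0,"az": 0},{"jaw": 91,"x": 0,"y": 0,"z": 0.6,"ax": 0,"ay": 0,"az": 0},{"jaw": 91,"x": 0,"y": 0,"z": 0.8,"ax": 0,"ay": 0,"az": 0},{"jaw": 91,"x": 0,"y": 0,"z": 0.8,"ax": 0,"ay": 0,"az": 0},{"jaw": 91,"x": 0,"y": 0,"z": 0.8,"ax": 0,"ay": 0,"az": 0},{"jaw": 91,"x": -0.5,"y": 0,"z": 0.6,"ax": 0,"ay": 0,"az": 0}]'

```text
time: 43.1
eef_pos: [0.4842, -0.1882, 0.1442]
eef_rot: [0.701, 0.106, -0.697, 0.108]
ft_force: [-0.7, -0.0, -0.2]
gripper_width: 0.998
```

Emit:
move_arm --deltas '[{"jaw": 91,"x": -0.8,"y": 0,"z": 0,"ax": 0,"ay": 0,"az": 0},{"jaw": 91,"x": -0.9,"y": 0,"z": 0,"ax": 0,"ay": 0,"az": 0},{"jaw": 91,"x": -0.8,"y": 0,"z": 0,"ax": 0,"ay": 0,"az": 0},{"jaw": 91,"x": -0.5,"y": 0,"z": 0,"ax": 0,"ay": 0,"az": 0},{"jaw": 91,"x": 0,"y": 0,"z": 0,"ax": 0,"ay": 0,"az": 0},{"jaw": 91,"x": 0,"y": 0,"z": 0,"ax": 0,"ay": 0,"az": 0},{"jaw": 91,"x": 0,"y": 0,"z": 0,"ax": 0,"ay": 0,"az": 0},{"jaw": 91,"x": 0,"y": 0,"z": 0,"ax": 0,"ay": 0,"az": 0}]'

```text
time: 43.9
eef_pos: [0.3627, -0.1877, 0.1411]
eef_rot: [0.699, 0.107, -0.699, 0.107]
ft_force: [-0.1, -0.3, -0.2]
gripper_width: 0.998
```

```bash
cat > m22.py <<'E'
from fit import *
from st import st;st()
s=snap("scene","pics/s22.png");t=snap("top","pics/t22.png")
rs=(255,170,45,50);rt=(290,205,45,50);x0=np.array([.569,-.165,.30])
nm=lambda im,r:np.clip(crop(pinkness(im),r)*1.3,0,1)
for d in(0,2,4,5,6,7,8,9):
    B=[PINK[0],PINK[1]-np.array([0,d/1000,0])]
    a,f=fit([("scene",B,nm(s,rs),rs)],x0,.012);b,g=fit([("top",B,nm(t,rt),rt)],x0,.012);print(d,a.round(4),round(f,1),b.round(4),round(g,1))
for n,z in(("s12","before"),("s22","after")):
    im=cv2.imread(f"pics/{n}.png")[:,:,::-1];G=green(im)[150:230,240:330];y,x=np.nonzero(G>.5);print(z,len(x),x.mean(),y.mean())
im0=cv2.imread("pics/t0.png")[:,:,::-1];G0=crop(green(im0),(295,225,60,70));G1=crop(green(t),(295,225,60,70));print("top green diff",G0.sum(),abs(G0-G1).sum())
G0=crop(green(cv2.imread("pics/s0.png")[:,:,::-1]),(255,160,75,60));G1=crop(green(s),(255,160,75,60));print("scene green diff",G0.sum(),abs(G0-G1).sum())
E
python3 m22.py; python3 m13.py 23
```

```text
t 43.9 pos [ 0.3627 -0.1877  0.1411] xax [ 0.001 -0.    -1.   ] yaw_jaw -1.2671 q [-0.506  0.094  1.984  0.     1.063  0.761] F [-0.08 -0.34 -0.23] w 91.04
0 [ 0.5655 -0.1622  0.3494] 23.8 [ 0.5669 -0.1619  0.2119] 22.8
2 [ 0.5652 -0.1611  0.3667] 18.1 [ 0.5668 -0.1616  0.2166] 14.5
4 [ 0.5645 -0.1605  0.3609] 13.9 [ 0.5668 -0.1612  0.2125] 8.7
5 [ 0.564  -0.1604  0.3557] 12.7 [ 0.5668 -0.1609  0.2169] 7.1
6 [ 0.5639 -0.1602  0.3852] 12.1 [ 0.5664 -0.1606  0.2221] 6.6
7 [ 0.5637 -0.1601  0.3607] 12.1 [ 0.5668 -0.1602  0.2235] 7.2
8 [ 0.5635 -0.1596  0.3659] 12.8 [ 0.5668 -0.1599  0.2234] 8.9
9 [ 0.563  -0.1596  0.4096] 14.3 [ 0.5663 -0.1598  0.2291] 12.0
before 147 54.27891156462585 36.19047619047619
after 157 54.30573248407644 35.40764331210191
top green diff 164.9714285714286 2.5142857142857142
scene green diff 170.79999999999998 27.0
[[14, 27, 15, 15, 122], [23, 39, 8, 10, 63]] [[270.89, 188.63], [276.48, 198.35]]
[[17, 28, 15, 15, 125], [23, 39, 9, 11, 65]] [[273.65, 189.74], [277.38, 198.68]]
```

The fits put the shell travel at about 6 mm (snapped). The clip is at about x −1 mm and y +6.5 mm from the pocket centre, the handles are back where they started, and the arm is clear. Handing in.

```bash
python3 -c "
from bench import arm;print(arm.hand_in())"
```

```text
the job is handed in; nothing more can be done
None
```

The clip is snapped shut and standing in the grey press's pocket, the handles have sprung open, and the job was handed in at about 44 s. No verdict was reported.

- **Grasp:** The first two tries closed on nothing, because the real fingertips sit about 28 mm above the reported TCP. I measured that by touching the bare counter (about 34 N peak), corrected for it, and then gripped the plate at 10.0 mm.
- **Placing:** The clip touched down exactly at pocket-floor height (12.0 mm), was released, and checked to be standing there.
- **Squeeze:** The catch held at 8, 11 and 13 N. At 15 N it gave, and the jaw stopped at the commanded opening (30.8 mm). I then opened the jaws straight away.

**Last checks:**
- **Shell travel:** about 6 mm by fits in both cameras (best match 6 in the top view, 6–7 in the scene view; over 7 would be crushed).
- **Clip position:** from the pocket centre, about −1 mm along and +6.5 mm across. The across value is within the 10 mm limit, but with the least margin.
- **Clip angle:** I did not measure the lean separately. The two cameras disagree on the clip's turn about vertical by about 0.15 rad, the same bias as before the grasp.
- **Handles:** the top view matches the start picture. The scene view differs by about 16% in green pixels, which I put down to occlusion and shadow.
- **Bystanders:** I never touched them knowingly, but I did not re-measure their positions at the end.

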